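# Zero the bakery scale and load its check weight

## Robot

A 7-joint arm with a two-finger parallel gripper is mounted at the origin on the work surface. World frame = base frame: x ahead of the robot, y to its left, z up, the work surface at z = 0. Lengths are in m, angles in rad, forces in N, time in s.
With the tool pointing down it reaches from about 0.425 to 0.875 m from the base axis. Payload 9.9 kg.
Tool frame: the origin (TCP) lies at the very end of the fingers, on their centre line; the grasp point (between the pads) lies 19 mm behind it; z points along the fingers, y is the direction in which the jaws open and shut (so a half turn about z gives the same grasp; the last joint's range is limited). The gripper opens to 85 mm and grips with 20 to 120 N. Pads are 22 mm wide; open, the fingers measure 114 mm over their backs; the gripper's body (76 mm by 85 mm) begins 54 mm behind the grasp point. The pads swing forward as they close: fully open they stand 13 mm farther back than shut.
Start: joints at [-1.205, 0.576, 0.025, 1.437, -0.015, 1.129, -0.057], TCP at [0.293, 0.608, 0.199] pointing down, gripper open.
Joint ranges: [-2.76, 2.76], [-0.34, 2.15], [-1.52, 1.57], [0.19, 2.46], [-1.09, 4.23], [0.17, 1.99], [-2.82, 2.82]. Speed limits (rad/s): [2.22, 2.22, 3.01, 3.01, 3.14, 3.14, 3.14].

## Interface

Orientations are given as a unit quaternion [x, y, z, w].
In Python, from bench import ctrl gives the robot as it stands.
- The arm moves only by the tool step_arm, never from a script. Its argument "increments" is a list of rows, each a list of 3 entries, a list of its own where there are three numbers: the shift along the tool's x, y, z in mm, then the turn, a rotation vector about the tool's x, y, z in rad, then the opening in per cent of the stroke, from 0 (shut) to 100 (fully open). In form: [[[dx, dy, dz], [rx, ry, rz], gripper], ...]. A call has 1 to 5 rows; each row shifts and turns the pose as measured when the row begins, along the tool's axes as they then stand; what a row does not reach is not made up. A row lasts 1/8 s, in which the tool goes at most 62.5 mm and 10.7 degrees, less where a joint would pass 70% of its speed; a pose out of reach is approached as far as the arm can. A call with a gripper value outside its range is refused whole. The fingers move at their own pace and stop on an object; the grip force is fixed at half the most. Time passes only in rows, so rows that do not move let the fingers close. It gives the time, the measured TCP pose, the force and the opening at its end, in the units of the state.
- ctrl.get_state(): the state, without advancing time (a new reading comes with each control period).
- ctrl.read_camera(name): name is "scene" or "top" or "wrist"; returns a dict with "pixels" (384x512x3 uint8, red, green, blue), "fov_y" (degrees; the focal length in pixels is half the picture's height over the tangent of half this angle, whatever the lens; pixels are square), "cx", "cy" (the principal point, pixels), "R" (3x3) and "t" (3): a world point X has camera coordinates R X + t. Camera axes: x right, y down, z forward; pixel columns grow to the right and rows downward; lengths in m; the calibration is good to about 2 mm. A picture is of the moment at which its call begins. There is no depth.
- ctrl.hand_in(): hands the job in, once; it reports no verdict.
Trained networks look in a picture, given as the dict that the camera call returned (one of the last four; its "shot" number tells which), for a name from the list of things; names that differ only in an ending like _2 or _b are one class to them, and where a whole thing is asked for, a point or a joint stands for the part that bears it (a point fixed in the world has none). Each returns a list of dicts, best first, with "conf" (0 to 1); they miss things now and then, are a little off and sometimes report something else, mostly with a low value. They report only what shows in the picture. A call takes as long as a camera call. They do not tell look-alikes from the thing itself.
- ctrl.masks_of(picture, query): "pixels" (384x512 bool, what is visible of it) and "pixel" ([row, column] in pixels, amid what is visible of it).
- ctrl.mark_of(picture, query): "pixel" ([row, column] in pixels: a listed point, or the origin of a listed thing).
The state is a dict: "time_s": time; "joint_positions": joint angles; "dq": joint speeds; "joint_torque": joint torques, N m; "tool_pos": TCP position; "eef_rot": TCP orientation; "ft_force": force on the tool from outside, world axes, zero at the start; "torque": the same for the moment, N m; "finger_gap": finger opening in m.
Only numpy, scipy, OpenCV 4.12 (cv2) and the standard library are available. Lean on these libraries where they do the work, as an engineer would, in place of code of your own. Each camera call takes 0.05 s, during which the arm holds its last target.

## Task

Get the bench scale ready for its daily check: take the blue cup off the pan and stand it upright on the parchment-lined tray, then, with the pan empty, press the green zero button. Then gently set the largest brass weight upright in the centre of the pan, inside the printed ring, without slamming or overloading the sprung pan, and let go; the cup stays on the tray and everything else stays standing where it is.

Things in the scene. Friction and masses are not known exactly. Their poses are not given: they have to be found in the camera images.
- scale: White bench scale, fixed; housing 230 x 180 mm, deck 45 mm above the bench. Origin on the bench, x axis from the button side (which faces the robot) to the carton side. In its frame the pan's axis is at x = +20 mm, y = 0 and the button at x = -95 mm, y = 0.
- pan_center (a point): Centre of the top face of the scale's round flat pan: aluminium disc 140 mm across, 6 mm thick, no rim; the empty pan's top is 82 mm above the bench. A black ring, 54 mm inside diameter, and a centre dot are printed on it. The point moves with the pan.
- pan (a joint): How far the pan is pushed down on its spring (m): 0 empty; stiffness 0.8 N/mm; it sinks about 6 mm under the 500 g weight and about 1 to 2 mm under the cup; hard stop at 18 mm. More than 15 mm counts as slammed or overloaded.
- zero_top (a point): Centre of the top of the green round zero button, 22 mm diameter, in a black collar on the scale's deck; its top is 67 mm above the bench and it moves straight down.
- zero (a joint): Travel of the zero button (m): 0 up, 0.006 fully down (about 5 N); springs back. It counts as pressed beyond 0.004, held for 0.1 s.
- tray: Dark steel tray with white parchment, fixed; 240 (x) x 180 (y) mm outside, walls 4 mm thick and 14 mm high, floor 5 mm thick. Origin at the centre of its underside, on the bench. The jar and the shaker stand on it. It is on the left or the right of the scale.
- block: White plastic block, fixed; 210 (x) x 100 (y) x 12 mm high, origin at the centre of its underside, on the bench. The three brass weights stand on it in a row along its x axis, in any order. It is on the other side of the scale from the tray.
- cup_c (a point): Blue empty open-topped metal cup, 54 mm diameter at the foot, 58 mm at the rim, 70 mm tall, 3 mm wall, 80 to 150 g. Point on its axis half-way up (35 mm above its underside). Starts upright on the pan, off-centre.
- w500_c (a point): Largest brass weight, 500 g: body 40 mm diameter up to 42 mm above its underside, knob 23 mm diameter at the top, 62 mm tall overall. Point on its axis, 31 mm above its underside.
- w200_c (a point): Middle brass weight, 29 mm diameter, 46 mm tall; leave alone. Point on its axis half-way up.
- w100_c (a point): Smallest brass weight, 23 mm diameter, 37 mm tall; leave alone. Point on its axis half-way up.
- jar_c (a point): Amber jar with red cap, 48 mm diameter, 85 mm tall, on the tray; leave alone. Point at its centre half-way up.
- shaker_c (a point): Aluminium shaker, 42 mm diameter, 80 mm tall, on the tray; leave alone. Point at its centre half-way up.
- mill_c (a point): Dark wooden pepper mill, 48 mm diameter, 185 mm tall, on the bench close beside one long side of the tray; leave alone. Point at its centre half-way up.
- oil_c (a point): Green bottle, 58 mm diameter, 190 mm tall, on the bench beside the block; leave alone. Point at its centre half-way up.
- tin_c (a point): Red-labelled can, 60 mm diameter, 100 mm tall, on the bench at the block's other side; leave alone. Point at its centre half-way up.
- carton_c (a point): Cardboard carton, 50 (x) x 90 (y) x 130 mm tall, on the bench beyond the scale; leave alone. Point at its centre half-way up.
Mind the look-alikes: they are no part of the job. What is shaped like the part that bears w500_c but turquoise is not meant.

How it is judged:
By the outcome, as a careful person would: the job done as asked, in the order asked, and still so for the second after the job is handed in, with the robot touching nothing.
It also fails if it takes over 70 s, if anything falls off the work surface, if the arm or the gripper's body presses on something with over 40 N, if the wrist force passes 120 N, or if a joint passes its speed limit or range.

## Working session

There is one attempt and no reset: what is moved stays moved. The work goes in short steps, Python scripts to look and compute and a tool call to move; the robot and the scene stay as the last step left them, time stands still between calls to the robot, and variables do not carry over. Pictures are saved under pics/ and viewed, and the job is handed in when it is done.

Besides the shell and the picture viewer there is one more tool, called after ">>>" as name(argument=value, ...), one argument or row to a line, values as JSON. step_arm: Moves the arm, as the interface text tells. Its arguments: {"type":"object","properties":{"increments":{"type":"array","items":{"type":"array"}}},"required":["increments"]}

```bash
mkdir -p pics; ls
cat > h.py <<'E'
import numpy as np, cv2
from bench import ctrl
def save(p,name,crop=None,scale=1):
    im=p["pixels"][:,:,::-1]
    if crop: r0,r1,c0,c1=crop; im=im[r0:r1,c0:c1]
    im=cv2.resize(im,None,fx=scale,fy=scale,interpolation=cv2.INTER_CUBIC)
    cv2.imwrite("pics/"+name,im)
def ray(p,px):
    R=np.array(p["R"]);t=np.array(p["t"]);f=p["pixels"].shape[0]/2/np.tan(np.radians(p["fov_y"]/2))
    d=R.T@np.array([(px[1]-p["cx"])/f,(px[0]-p["cy"])/f,1.]);return -R.T@t,d/np.linalg.norm(d)
def atz(p,px,z):
    o,d=ray(p,px);return o+d*(z-o[2])/d[2]
def proj(p,X):
    f=p["pixels"].shape[0]/2/np.tan(np.radians(p["fov_y"]/2));c=np.array(p["R"])@np.array(X)+np.array(p["t"])
    return np.array([p["cy"]+f*c[1]/c[2],p["cx"]+f*c[0]/c[2]])
def tri(obs):
    A=np.zeros((3,3));b=np.zeros(3)
    for p,px in obs:
        o,d=ray(p,px);M=np.eye(3)-np.outer(d,d);A+=M;b+=M@o
    X=np.linalg.solve(A,b);return X,[np.round(proj(p,X)-px,1) for p,px in obs]
E
python3 - <<'E'
from h import *
np.set_printoptions(precision=4,suppress=True)
ps={n:ctrl.read_camera(n) for n in("scene","top","wrist")}
for n,p in ps.items():
    save(p,f"a_{n}.png",scale=1.5)
    print(n,p["fov_y"],p["cx"],p["cy"],-np.array(p["R"]).T@np.array(p["t"]))
H=dict(scale=0,pan_center=.08,zero_top=.067,tray=0,block=0,cup_c=.116,w500_c=.043,w200_c=.035,w100_c=.03,jar_c=.0475,shaker_c=.045,mill_c=.0925,oil_c=.095,tin_c=.05,carton_c=.065)
for q in H:
  for n in("scene","top"):
    for r in ctrl.mark_of(ps[n],q)[:3]:
        print(q,n,round(r["conf"],2),np.round(r["pixel"],1),atz(ps[n],r["pixel"],H[q])[:2])
s=ctrl.get_state();print(s)
E
```

```text
pics
scene 43.32735924441134 255.05999524826186 187.756954256718 [ 1.3359 -1.0095  1.0815]
top 51.542944696600074 256.7222688895291 191.1080664079978 [0.4018 0.002  1.3207]
wrist 60.474091802004 257.83429923364497 194.6182046702972 [0.2288 0.6379 0.3731]
scale scene 0.62 [201.1 248.4] [ 0.5463 -0.0037]
scale top 0.68 [201.3 263.8] [ 0.5523 -0.0081]
scale top 0.26 [237.2 163.6] [0.4323 0.3233]
scale top 0.26 [212.4 345.2] [ 0.5156 -0.2784]
pan_center scene 0.93 [190.1 253.3] [ 0.5829 -0.0239]
pan_center top 0.63 [188.5 263.9] [ 0.5838 -0.0078]
zero_top scene 0.7 [256. 185.] [ 0.6015 -0.3679]
zero_top scene 0.38 [175.1 227.6] [ 0.4521 -0.0001]
zero_top top 0.59 [228.3 256.2] [0.4592 0.0163]
tray scene 0.89 [148.7 287.7] [0.4711 0.3473]
tray top 0.82 [221.8 154.2] [0.4831 0.3564]
block scene 0.56 [255.9 164.1] [ 0.5025 -0.364 ]
block top 0.66 [214.8 366.8] [ 0.5077 -0.3497]
cup_c scene 0.83 [177.8 251.4] [ 0.5659 -0.0122]
cup_c top 0.74 [193.3 261.3] [0.5636 0.0004]
cup_c top 0.38 [230.8 184.1] [0.449  0.2336]
cup_c top 0.35 [212.6 369.9] [ 0.5051 -0.3284]
w500_c scene 0.64 [214.8 170.7
[... 1083 characters left out ...]
op 0.33 [221.8 149.2] [0.48  0.359]
tin_c top 0.21 [228.  257.4] [0.461  0.0127]
carton_c scene 0.89 [211.2 276.5] [ 0.6949 -0.0486]
carton_c top 0.94 [156.5 278.5] [ 0.6904 -0.055 ]
{'time_s': 1.65, 'joint_positions': array([-1.2048,  0.5757,  0.0249,  1.4371, -0.015 ,  1.129 , -0.0565]), 'dq': array([ 0.0003,  0.0001, -0.0008,  0.0002,  0.0013,  0.0009,  0.0012]), 'joint_torque': array([  0.0002, -76.5483,   2.2487, -28.629 ,   0.0153,   0.0029,
        -0.    ]), 'tool_pos': array([0.2935, 0.6079, 0.1994]), 'eef_rot': array([ 0.223 ,  0.9748, -0.    ,  0.    ]), 'ft_force': array([-0.3015,  0.1813, -0.1913]), 'torque': array([ 0.0244, -0.0146, -0.0571]), 'finger_gap': 0.08553975017495825}
```

View pictures.

View pics/a_scene.png

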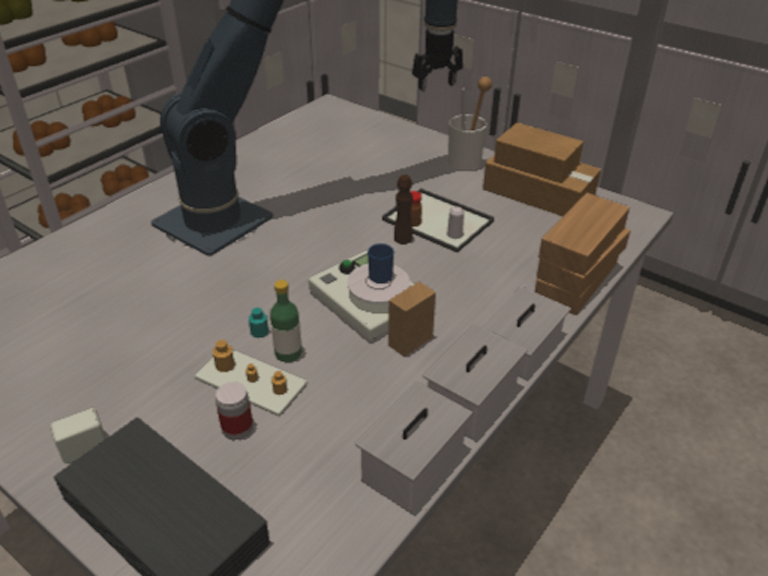

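View pics/a_top.png

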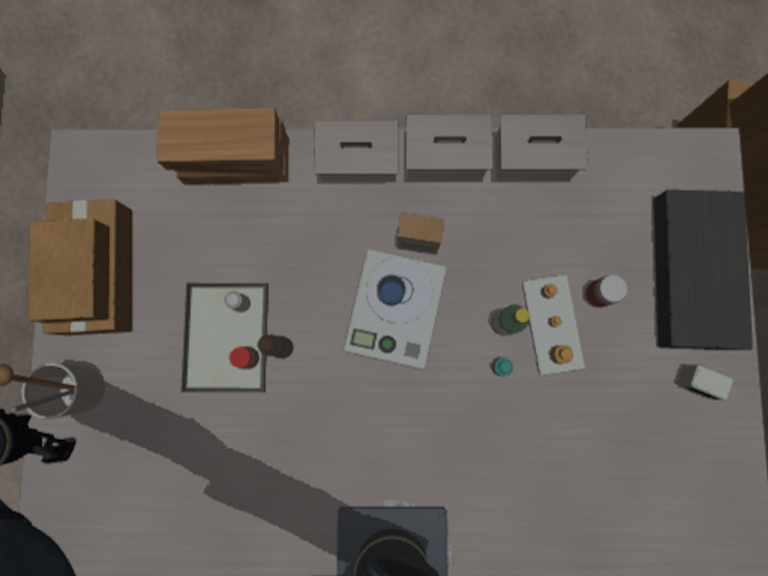

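Run:
```python
import cv2
a=cv2.imread("pics/a_top.png");b=cv2.imread("pics/a_scene.png")
# combine crops
def c(im,r0,r1,c0,c1,f): return cv2.resize(im[r0:r1,c0:c1],(int((c1-c0)*f),int((r1-r0)*f)),interpolation=cv2.INTER_CUBIC)
cv2.imwrite("pics/b1.png",c(a,240,400,330,640,2.5)); cv2.imwrite("pics/b2.png",c(b,160,400,190,500,2.4))
cv2.imwrite("pics/b3.png",c(a,270,400,170,310,4))
```

```text
(no output)
```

View pics/b1.png

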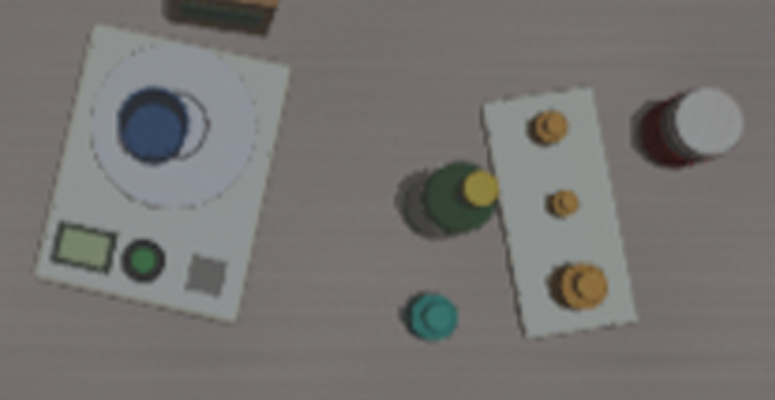

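View pics/b2.png

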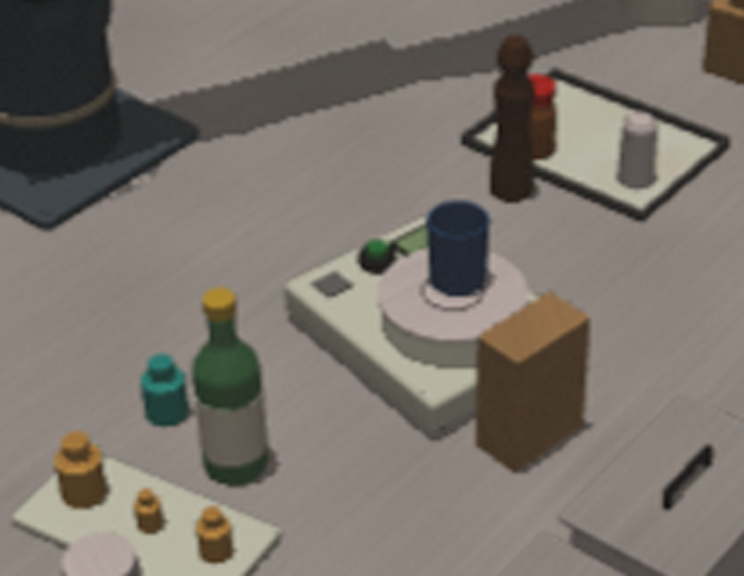

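View pics/b3.png

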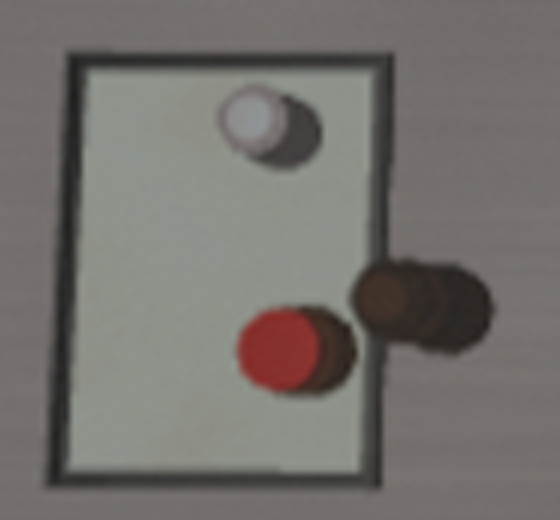

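Run:
```python
from h import *
np.set_printoptions(precision=4,suppress=True)
p=ctrl.read_camera("top"); sc=ctrl.read_camera("scene")
def full(x,y,r0,c0,f): return [((y+.5)/f+r0)/1.5-.5,((x+.5)/f+c0)/1.5-.5]
T=lambda x,y:full(x,y,240,330,2.5)
for n,x,y,z in[("cup",153,124,.150),("pan",173.5,126,.0805),("button",143,261,.067),("w500 knob",590,285,.074),("w200",552,127,.058),("w100",565,203,.049),
 ("sTL",97,25,.045),("sTR",291,67,.045),("sBR",236,321,.045),("sBL",36,277,.045),("bTL",485,104,.012),("bTR",592,88,.012),("bBR",636,320,.012),("bBL",528,337,.012),("oilcap",481,188,.19),("tin",709,121,.1),("turq",436,316,.062)]:
    print(n,np.round(T(x,y),1),atz(p,T(x,y),z)[:2])
U=lambda x,y:full(x,y,270,170,4)
for n,x,y,z in[("TL",68,53,.014),("TR",394,53,.014),("BR",380,488,.014),("BL",46,488,.014),("shaker",253,119,.08+.005),("jar",279,349,.09),("mill",385,297,.185)]:
    print(n,atz(p,U(x,y),z)[:2])
S=lambda x,y:full(x,y,160,190,2.4)
for n,x,y,z in[("cup",458,219,.150),("pan",453,305,.0805),("button",377,249,.067),("w500",76,442,.074),("shaker",640,122,.085),("jar",541,84,.09),("mill",514,45,.185),("oil",219,298,.19)]:
    print("scene",n,atz(sc,S(x,y),z)[:2])
for q in("w500_c","cup_c","pan"):
  for r in ctrl.masks_of(p,q)[:3]:
    m=r["pixels"];ys,xs=np.nonzero(m);print(q,round(r["conf"],2),r["pixel"],ys.min(),ys.max(),xs.min(),xs.max(),m.sum())
print(ctrl.get_state()["time_s"])
```

```text
cup [192.7 260.4] [0.5609 0.0031]
pan [193.2 265.9] [ 0.5686 -0.0141]
button [229.2 257.8] [0.4563 0.0114]
w500 knob [235.6 377. ] [ 0.437  -0.3592]
w200 [193.5 366.8] [ 0.5712 -0.3368]
w100 [213.8 370.3] [ 0.5071 -0.3479]
sTL [166.3 245.5] [0.6622 0.0521]
sTR [177.5 297.2] [ 0.6252 -0.1164]
sBR [245.2 282.6] [ 0.4068 -0.0674]
sBL [233.5 229.2] [0.4435 0.1026]
bTL [187.4 349. ] [ 0.5979 -0.2907]
bTR [183.1 377.5] [ 0.6123 -0.3857]
bBR [245.  389.2] [ 0.4087 -0.4157]
bBL [249.5 360.4] [ 0.3939 -0.3218]
oilcap [209.8 347.9] [ 0.5067 -0.2459]
tin [191.9 408.7] [ 0.5708 -0.4546]
turq [243.9 335.9] [ 0.4113 -0.2334]
TL [0.5932 0.457 ]
TR [0.5934 0.2756]
BR [0.3556 0.276 ]
BL [0.3551 0.4573]
shaker [0.548  0.3335]
jar [0.4285 0.3143]
mill [0.4511 0.2405]
scene cup [0.5636 0.0021]
scene pan [ 0.5833 -0.0306]
scene button [0.4629 0.0056]
scene w500 [ 0.4404 -0.3614]
scene shaker [0.5555 0.3258]
scene jar [0.4348 0.3166]
scene mill [0.4569 0.2331]
scene oil [ 0.509  -0.2476]
w500_c 0.57 [236.8, 376.1] 231 241 368 381 131
cup_c 0.53 [194.4, 261.6] 185 203 251 269 284
cup_c 0.52 [194.1, 270.2] 172 215 244 286 1214
pan 0.69 [193.6, 271.6] 172 215 244 287 1164
1.9
```

```bash
cat >> h.py <<'E'
from scipy.spatial.transform import Rotation as Ro
def go(x,y,z,yaw=None):
    s=ctrl.get_state();R=Ro.from_quat(s["eef_rot"]);d=np.array([x,y,z])-s["tool_pos"]
    ya=R.as_matrix()[:,1]
    # turn needed: keep vertical, jaw at yaw (deg) nearest
    cur=np.degrees(np.arctan2(ya[1],ya[0]))
    tgt=cur if yaw is None else yaw
    tgt=cur+((tgt-cur+90)%180-90)
    c,sn=np.cos(np.radians(tgt)),np.sin(np.radians(tgt))
    Rt=np.array([[-sn,0,0],[0,0,0],[0,0,-1]]);Rt[:,0]=[-sn,c,0] ;Rt[:,1]=[c,sn,0];Rt[:,2]=np.cross(Rt[:,0],Rt[:,1])
    rv=(R.inv()*Ro.from_matrix(Rt)).as_rotvec()
    print("t",round(s["time_s"],2),"pos",np.round(s["tool_pos"],4),"yaw",round(cur,1),"gap",round(s["finger_gap"],4),"F",np.round(s["ft_force"],1))
    print("tool d mm",np.round(R.inv().apply(d)*1000,1),"norm",round(np.linalg.norm(d)*1000),"rotvec",np.round(rv,3))
E
python3 - <<'E'
from h import *
go(.34,.5,.30); go(.562,.003,.30)
E
```

```text
t 1.9 pos [0.2934 0.6079 0.1994] yaw 64.2 gap 0.0853 F [ 0.1  0.1 -0.3]
tool d mm [ -88.8  -76.9 -100.6] norm 155 rotvec [-0. -0. -0.]
t 1.9 pos [0.2934 0.6079 0.1994] yaw 64.2 gap 0.0853 F [ 0.1  0.1 -0.3]
tool d mm [-504.8 -428.  -100.6] norm 669 rotvec [-0. -0. -0.]
```

>>> step_arm(
  increments=[
    [[-20,-17,-40],[0,0,0],100],
    [[-30,-25,-40],[0,0,0],100],
    [[-45,-38,-20],[0,0,0],100],
    [[-45,-38,0],[0,0,0],100],
    [[-45,-38,0],[0,0,0],100],
  ],
)

```text
time_s: 2.52
tool_pos: [0.3923, 0.3857, 0.3014]
eef_rot: [0.219, 0.976, 0.0, -0.0]
ft_force: [1.5, -0.7, 0.2]
finger_gap: 0.0854
```

>>> step_arm(
  increments=[
    [[-45,-38,0],[0,0,0],100],
    [[-45,-38,0],[0,0,0],100],
    [[-45,-38,0],[0,0,0],100],
    [[-45,-38,0],[0,0,0],100],
    [[-45,-38,0],[0,0,0],100],
  ],
)

```text
time_s: 3.15
tool_pos: [0.5178, 0.1087, 0.3029]
eef_rot: [0.218, 0.976, 0.002, 0.001]
ft_force: [1.4, 0.5, 0.4]
finger_gap: 0.0855
```

Run:
```python
from h import *
go(.562,.003,.24)
```

```text
t 3.15 pos [0.5178 0.1087 0.3029] yaw 64.8 gap 0.0855 F [1.4 0.5 0.4]
tool d mm [-84.9 -77.   62.7] norm 131 rotvec [ 0.004  0.002 -0.   ]
```

>>> step_arm(
  increments=[
    [[-45,-40,20],[0,0,0],100],
    [[-38,-34,20],[0.004,0.002,0],100],
    [[0,0,10],[0,0,0],100],
    [[0,0,0],[0,0,0],100],
  ],
)

```text
time_s: 3.65
tool_pos: [0.5629, 0.0005, 0.2531]
eef_rot: [0.222, 0.975, 0.0, 0.001]
ft_force: [-0.4, 0.5, -0.1]
finger_gap: 0.0852
```

Run:
```python
from h import *
p=ctrl.read_camera("wrist");save(p,"c_wrist.png",scale=1.5)
import pickle;pickle.dump(p,open("c.pkl","wb"))
go(.562,.003,.24)
for q in("cup_c","pan_center","zero_top"):
  for r in ctrl.mark_of(p,q)[:2]:print(q,r["conf"],r["pixel"],atz(p,r["pixel"],dict(cup_c=.1155,pan_center=.0805,zero_top=.067)[q]))
for r in ctrl.masks_of(p,"cup_c")[:1]:
  ys,xs=np.nonzero(r["pixels"]);print(ys.min(),ys.max(),xs.min(),xs.max())
```

```text
t 3.7 pos [5.632e-01 3.000e-04 2.536e-01] yaw 64.4 gap 0.0854 F [-0.5 -0.1  0.1]
tool d mm [ 2.3  1.9 13.6] norm 14 rotvec [ 0.001  0.004 -0.   ]
cup_c 0.72 [170.0, 258.5] [0.55759882 0.00272119 0.1155    ]
zero_top 0.86 [70.3, 221.5] [0.45639087 0.00941073 0.067     ]
141 212 227 292
```

View pics/c_wrist.png

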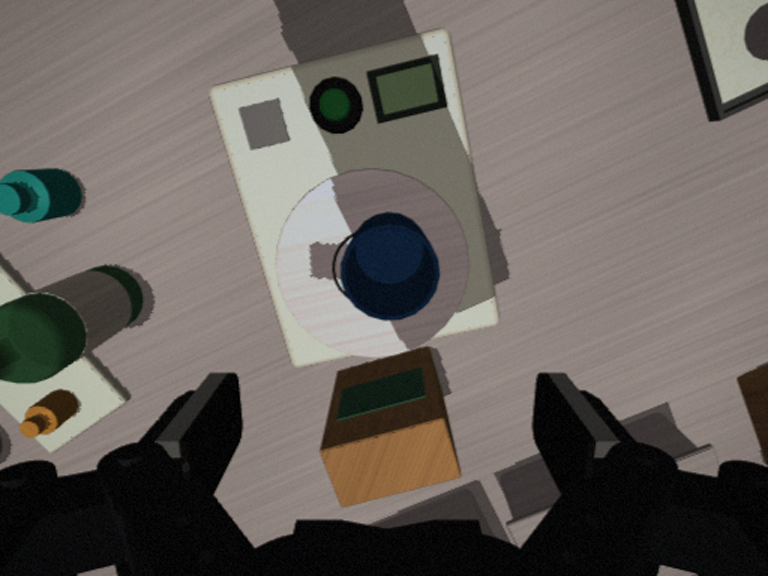

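Run:
```python
from h import *
import pickle;p=pickle.load(open("c.pkl","rb"))
np.set_printoptions(precision=4,suppress=True)
for px,z in(([175,259.5],.1505),([176,259.5],.1505),([174.7,248],.0805),([69.5,223],.067)):print(px,atz(p,px,z))
print(proj(p,[.562,.0025,.1505]),proj(p,[.562,.0025,.0805]))
g=cv2.cvtColor(p["pixels"],cv2.COLOR_RGB2GRAY);save(p,"c2.png",(90,250,170,340),4.2)
go(.562,.003,.11)
```

```text
[175, 259.5] [0.5552 0.0047 0.1505]
[176, 259.5] [0.556  0.0044 0.1505]
[174.7, 248] [ 0.5641 -0.0129  0.0805]
[69.5, 223] [0.4564 0.0112 0.067 ]
[182.9906 260.5682] [166.9253 260.0197]
t 3.9 pos [0.5636 0.0012 0.2545] yaw 64.5 gap 0.0855 F [0.5 0.7 1.5]
tool d mm [  2.9   0.6 144.5] norm 144 rotvec [ 0.002  0.005 -0.   ]
```

View pics/c2.png

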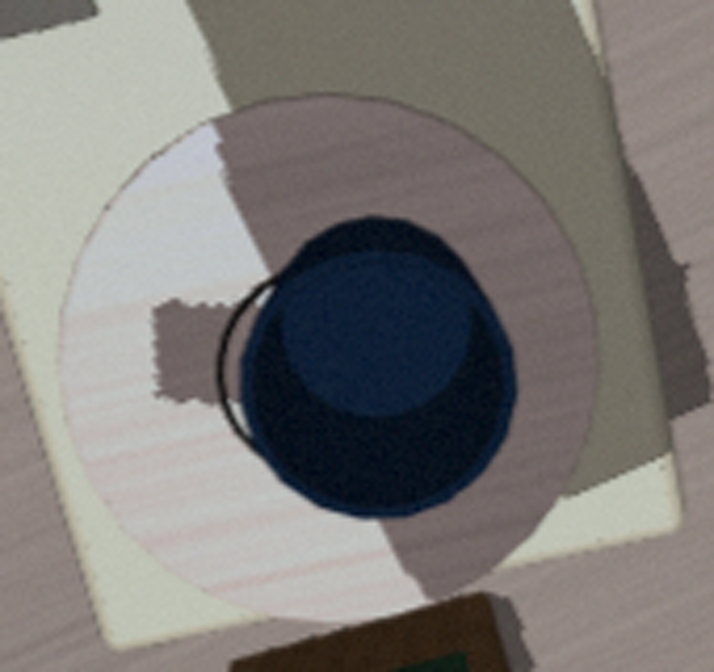

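Run:
```python
from h import *
go(.5605,.003,.105)
```

```text
t 3.9 pos [0.5636 0.0012 0.2545] yaw 64.5 gap 0.0855 F [0.5 0.7 1.5]
tool d mm [  4.3  -0.  149.4] norm 150 rotvec [ 0.002  0.005 -0.   ]
```

>>> step_arm(
  increments=[
    [[4,0,20],[0.002,0.005,0],100],
    [[0,0,40],[0,0,0],100],
    [[0,0,30],[0,0,0],100],
    [[0,0,25],[0,0,0],100],
    [[0,0,20],[0,0,0],100],
  ],
)

```text
time_s: 4.53
tool_pos: [0.5631, 0.0087, 0.1205]
eef_rot: [0.217, 0.976, 0.002, 0.004]
ft_force: [0.6, 0.3, 0.4]
finger_gap: 0.0854
```

Run:
```python
from h import *
p=ctrl.read_camera("wrist");save(p,"d_wrist.png",scale=1.2)
go(.5605,.003,.105)
```

```text
t 4.58 pos [0.5618 0.0089 0.1183] yaw 64.9 gap 0.0851 F [-1.1  0.7 -2.3]
tool d mm [-1.2 -5.9 13.2] norm 15 rotvec [ 0.005  0.005 -0.   ]
```

View pics/d_wrist.png

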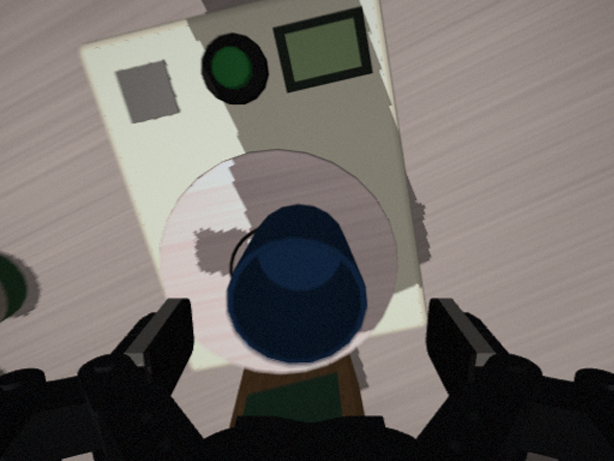

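>>> step_arm(
  increments=[
    [[-1,-6,6],[0.004,0.005,0],100],
    [[0,0,7],[0,0,0],100],
    [[0,0,0],[0,0,0],100],
  ],
)

```text
time_s: 4.95
tool_pos: [0.561, 0.0037, 0.1062]
eef_rot: [0.216, 0.976, 0.001, 0.001]
ft_force: [0.0, -0.2, -0.3]
finger_gap: 0.0855
```

Run:
```python
from h import *
p=ctrl.read_camera("wrist");save(p,"e_wrist.png",scale=1.2)
go(.5605,.003,.105)
```

```text
t 5.0 pos [0.5613 0.0036 0.1065] yaw 65.0 gap 0.0856 F [ 0.2 -0.4  0.9]
tool d mm [ 0.5 -0.8  1.5] norm 2 rotvec [ 0.002  0.002 -0.   ]
```

View pics/e_wrist.png

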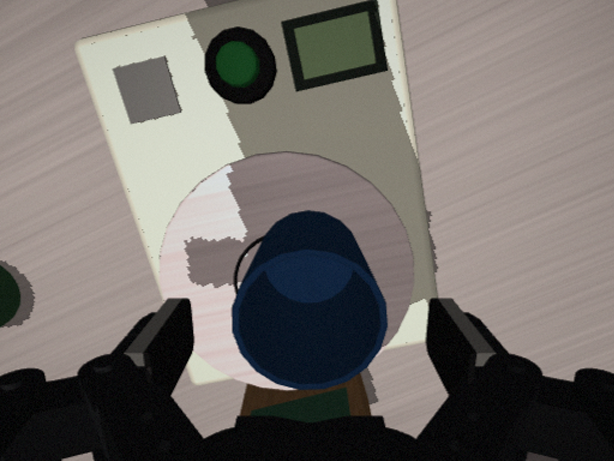

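>>> step_arm(
  increments=[
    [[0,-1,1],[0.002,0.002,0],75],
    [[0,0,0],[0,0,0],55],
    [[0,0,0],[0,0,0],45],
    [[0,0,0],[0,0,0],40],
    [[0,0,0],[0,0,0],40],
  ],
)

```text
time_s: 5.62
tool_pos: [0.5614, 0.0027, 0.1066]
eef_rot: [0.216, 0.976, 0.0, 0.001]
ft_force: [-1.1, -0.1, 0.4]
finger_gap: 0.0545
```

Run:
```python
from h import *
p=ctrl.read_camera("wrist");save(p,"f_wrist.png",scale=1.2)
go(.5605,.003,.305)
```

```text
t 5.67 pos [0.5614 0.0027 0.1066] yaw 65.0 gap 0.0546 F [ 0.7 -0.1 -0.2]
tool d mm [ 8.000e-01  1.000e-01 -1.984e+02] norm 198 rotvec [ 0.001  0.001 -0.   ]
```

View pics/f_wrist.png

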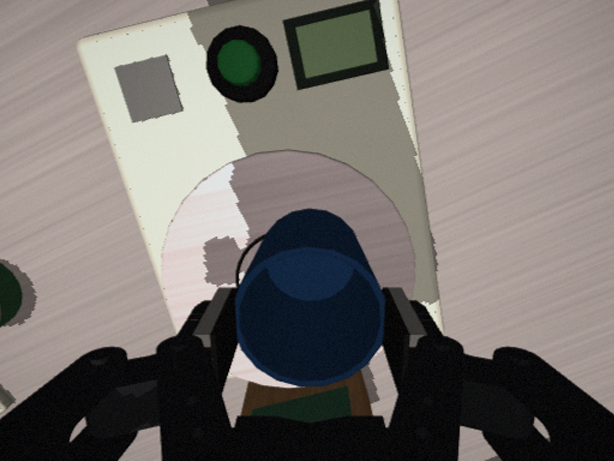

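>>> step_arm(
  increments=[
    [[0,0,-10],[0,0,0],20],
    [[0,0,-25],[0,0,0],20],
    [[0,0,-45],[0,0,0],20],
    [[0,0,-50],[0,0,0],20],
    [[0,0,-50],[0,0,0],20],
  ],
)

```text
time_s: 6.3
tool_pos: [0.5587, 0.0026, 0.2901]
eef_rot: [0.216, 0.976, -0.001, -0.003]
ft_force: [0.6, 0.3, -1.1]
finger_gap: 0.0546
```

Run:
```python
from h import *
p=ctrl.read_camera("wrist");save(p,"g_wrist.png",scale=1.2)
go(.49,.408,.29)
```

```text
t 6.35 pos [0.5615 0.0023 0.2971] yaw 65.0 gap 0.0544 F [ 3.2 -0.5  4.6]
tool d mm [236.3 337.4   7.1] norm 412 rotvec [ 0.002  0.003 -0.   ]
```

View pics/g_wrist.png

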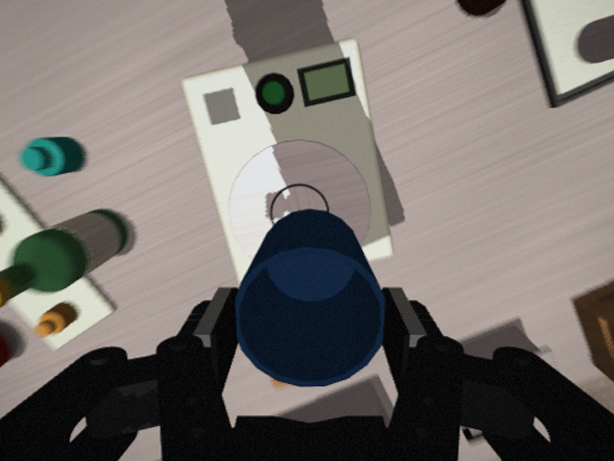

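>>> step_arm(
  increments=[
    [[15,20,0],[0,0,0],20],
    [[25,36,0],[0,0,0],20],
    [[25,36,0],[0,0,0],20],
    [[25,36,0],[0,0,0],20],
    [[25,36,0],[0,0,0],20],
  ],
)

```text
time_s: 6.98
tool_pos: [0.5278, 0.2, 0.3019]
eef_rot: [0.221, 0.975, 0.001, 0.005]
ft_force: [0.1, 0.1, -1.0]
finger_gap: 0.0545
```

>>> step_arm(
  increments=[
    [[25,36,0],[0,0,0],20],
    [[25,36,0],[0,0,0],20],
    [[25,36,0],[0,0,0],20],
    [[20,28,0],[0,0,0],20],
    [[10,14,0],[0,0,0],20],
  ],
)

```text
time_s: 7.6
tool_pos: [0.4946, 0.3881, 0.303]
eef_rot: [0.22, 0.976, 0.002, 0.006]
ft_force: [-0.1, -1.7, -1.7]
finger_gap: 0.0543
```

Run:
```python
from h import *
go(.49,.408,.29)
```

```text
t 7.6 pos [0.4946 0.3881 0.303 ] yaw 64.6 gap 0.0543 F [-0.1 -1.7 -1.7]
tool d mm [12.8 15.9 13. ] norm 24 rotvec [ 0.006  0.01  -0.   ]
```

>>> step_arm(
  increments=[
    [[9,12,20],[0.006,0.01,0],20],
    [[2,2,30],[0,0,0],20],
    [[0,0,40],[0,0,0],20],
    [[0,0,40],[0,0,0],20],
    [[0,0,30],[0,0,0],20],
  ],
)

```text
time_s: 8.22
tool_pos: [0.4926, 0.4028, 0.1357]
eef_rot: [0.222, 0.975, -0.001, 0.0]
ft_force: [-0.0, -0.5, -0.9]
finger_gap: 0.0541
```

Run:
```python
from h import *
p=ctrl.read_camera("wrist");save(p,"h_wrist.png",scale=1.2)
p=ctrl.read_camera("top");save(p,"h_top.png",(160,290,90,230),4)
go(.49,.408,.031)
```

```text
t 8.32 pos [0.4911 0.4016 0.1341] yaw 64.3 gap 0.0543 F [-0.2 -1.3 -1.5]
tool d mm [  3.7   5.9 103.1] norm 103 rotvec [-0.006 -0.001 -0.   ]
```

View pics/h_wrist.png

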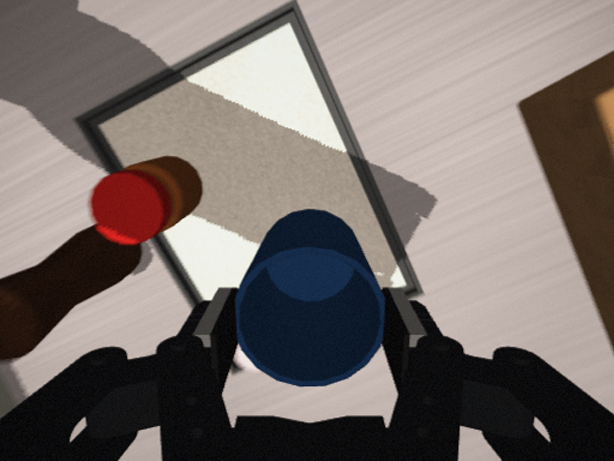

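View pics/h_top.png

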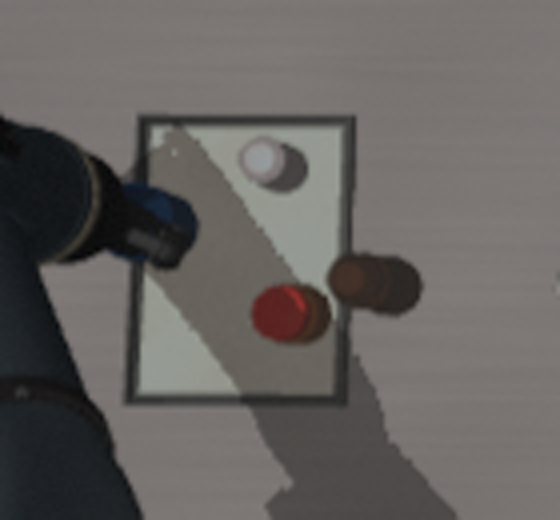

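>>> step_arm(
  increments=[
    [[0,0,30],[-0.006,0,0],20],
    [[0,0,25],[0,0,0],20],
    [[0,0,20],[0,0,0],20],
    [[0,0,10],[0,0,0],20],
    [[0,0,0],[0,0,0],20],
  ],
)

```text
time_s: 8.95
tool_pos: [0.4952, 0.3999, 0.0508]
eef_rot: [0.225, 0.974, 0.001, 0.001]
ft_force: [0.0, -0.2, -0.5]
finger_gap: 0.0544
```

Run:
```python
from h import *
go(.49,.400,.032)
```

```text
t 8.95 pos [0.4952 0.3999 0.0508] yaw 64.0 gap 0.0544 F [ 0.  -0.2 -0.5]
tool d mm [ 4.8 -2.3 18.7] norm 19 rotvec [ 0.003  0.002 -0.   ]
```

>>> step_arm(
  increments=[
    [[4,-2,8],[0.003,0.002,0],20],
    [[0,0,6],[0,0,0],20],
    [[0,0,3],[0,0,0],20],
    [[0,0,0],[0,0,0],20],
  ],
)

```text
time_s: 9.45
tool_pos: [0.4915, 0.4008, 0.0349]
eef_rot: [0.225, 0.974, 0.002, 0.001]
ft_force: [0.0, -0.4, -1.2]
finger_gap: 0.0542
```

Run:
```python
from h import *
go(.49,.400,.0315)
```

```text
t 9.45 pos [0.4915 0.4008 0.0349] yaw 64.0 gap 0.0542 F [ 0.  -0.4 -1.2]
tool d mm [ 1.  -1.4  3.4] norm 4 rotvec [ 0.003  0.001 -0.   ]
```

>>> step_arm(
  increments=[
    [[0,0,2],[0.003,0.001,0],20],
    [[0,0,1.5],[0,0,0],20],
    [[0,0,1],[0,0,0],20],
    [[0,0,0],[0,0,0],20],
  ],
)

```text
time_s: 9.95
tool_pos: [0.4919, 0.401, 0.0306]
eef_rot: [0.225, 0.974, 0.0, 0.0]
ft_force: [-0.3, 0.0, -0.7]
finger_gap: 0.0541
```

>>> step_arm(
  increments=[
    [[0,0,1],[0,0,0],20],
    [[0,0,0],[0,0,0],20],
  ],
)

```text
time_s: 10.2
tool_pos: [0.4921, 0.401, 0.0307]
eef_rot: [0.225, 0.974, 0.001, 0.0]
ft_force: [0.3, 0.8, -1.8]
finger_gap: 0.0539
```

>>> step_arm(
  increments=[
    [[0,0,1],[0,0,0],20],
    [[0,0,0],[0,0,0],20],
  ],
)

```text
time_s: 10.45
tool_pos: [0.4925, 0.4011, 0.0306]
eef_rot: [0.225, 0.974, 0.001, 0.001]
ft_force: [-0.1, 0.3, -0.6]
finger_gap: 0.0545
```

>>> step_arm(
  increments=[
    [[0,0,0],[0,0,0],72],
    [[0,0,0],[0,0,0],90],
    [[0,0,0],[0,0,0],90],
  ],
)

```text
time_s: 10.82
tool_pos: [0.4927, 0.4014, 0.0303]
eef_rot: [0.225, 0.974, 0.001, 0.001]
ft_force: [-0.5, 0.7, 0.8]
finger_gap: 0.0763
```

Run:
```python
from h import *
p=ctrl.read_camera("wrist");save(p,"i_wrist.png",scale=1.2)
go(.49,.400,.25)
```

```text
t 10.88 pos [0.4927 0.4014 0.0303] yaw 64.0 gap 0.077 F [-0.1  0.3 -0.2]
tool d mm [   1.6   -1.8 -219.7] norm 220 rotvec [ 0.003  0.001 -0.   ]
```

View pics/i_wrist.png

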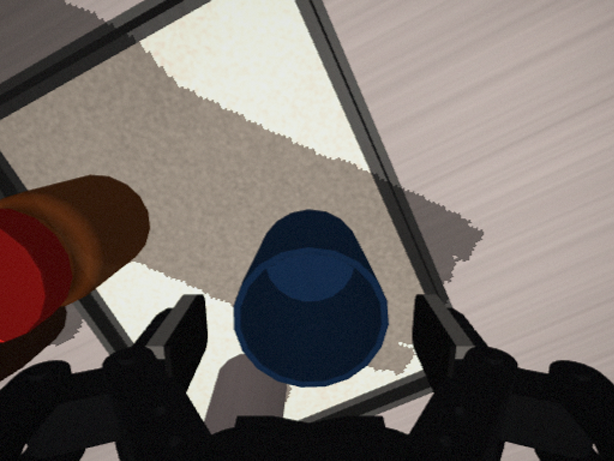

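>>> step_arm(
  increments=[
    [[0,0,-15],[0,0,0],90],
    [[0,0,-25],[0,0,0],90],
    [[0,0,-35],[0,0,0],90],
    [[0,0,-45],[0,0,0],90],
    [[0,0,-55],[0,0,0],90],
  ],
)

```text
time_s: 11.5
tool_pos: [0.4906, 0.3996, 0.2101]
eef_rot: [0.225, 0.974, -0.001, -0.001]
ft_force: [1.2, 1.2, -0.5]
finger_gap: 0.0772
```

Run:
```python
from h import *
p=ctrl.read_camera("wrist");save(p,"j_wrist.png",scale=1.2)
go(.46,.02,.26)
```

```text
t 11.55 pos [0.4936 0.4018 0.2187] yaw 64.0 gap 0.0767 F [1.8 1.9 7.1]
tool d mm [-137.3 -357.5  -43.7] norm 385 rotvec [ 0.008  0.003 -0.   ]
```

View pics/j_wrist.png

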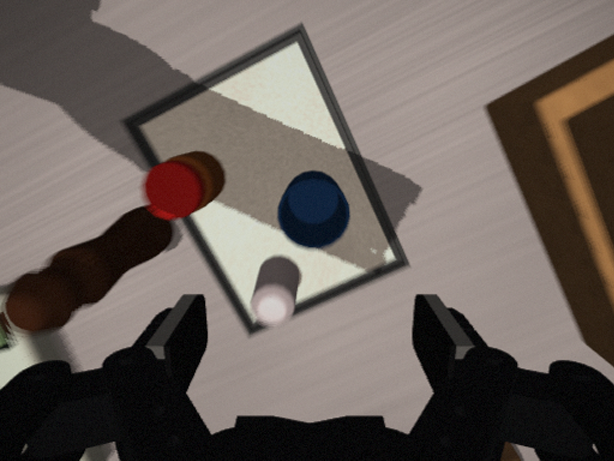

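>>> step_arm(
  increments=[
    [[-8,-21,-40],[0.008,0.003,0],50],
    [[-14,-38,-10],[0,0,0],0],
    [[-15,-40,0],[0,0,0],0],
    [[-15,-40,0],[0,0,0],0],
    [[-15,-40,0],[0,0,0],0],
  ],
)

```text
time_s: 12.18
tool_pos: [0.4753, 0.2099, 0.2766]
eef_rot: [0.222, 0.975, 0.005, 0.003]
ft_force: [0.3, -0.3, -0.7]
finger_gap: -0.0
```

>>> step_arm(
  increments=[
    [[-15,-40,0],[0,0,0],0],
    [[-15,-40,0],[0,0,0],0],
    [[-15,-40,0],[0,0,0],0],
    [[-10,-25,0],[0,0,0],0],
    [[0,0,0],[0,0,0],0],
  ],
)

```text
time_s: 12.8
tool_pos: [0.4606, 0.0462, 0.2801]
eef_rot: [0.226, 0.974, 0.007, 0.007]
ft_force: [0.2, -0.3, 0.8]
finger_gap: -0.0002
```

Run:
```python
from h import *
p=ctrl.read_camera("wrist");save(p,"k_wrist.png",scale=1.5)
import pickle;pickle.dump(p,open("k.pkl","wb"))
go(.457,.011,.10)
for q,z in(("zero_top",.067),("pan_center",.082)):
  for r in ctrl.mark_of(p,q)[:1]:print(q,r["conf"],r["pixel"],atz(p,r["pixel"],z))
```

```text
t 12.85 pos [0.4608 0.0476 0.2801] yaw 64.0 gap 0.0001 F [-0.1 -0.3  0.5]
tool d mm [-10.9 -37.5 179.6] norm 184 rotvec [ 0.016  0.01  -0.   ]
zero_top 0.55 [172.4, 225.4] [0.4576448  0.00689237 0.067     ]
pan_center 0.55 [335.7, 262.0] [ 0.67702041 -0.05149754  0.082     ]
```

View pics/k_wrist.png

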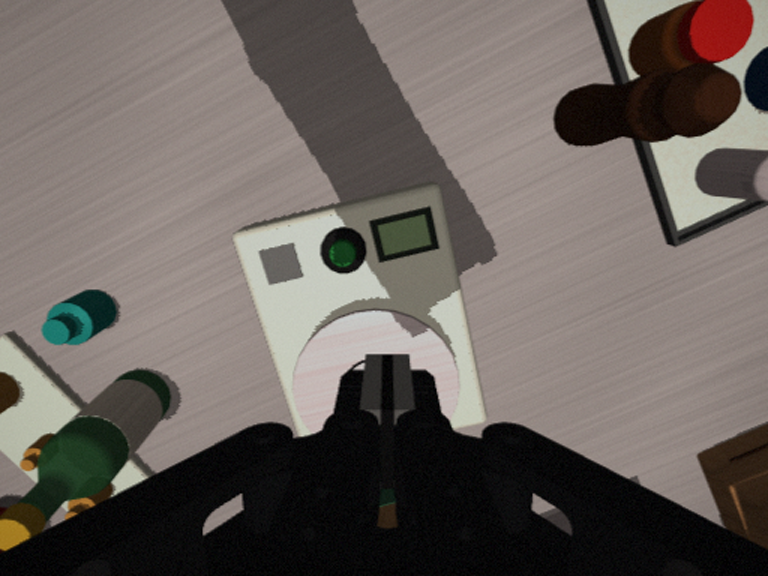

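>>> step_arm(
  increments=[
    [[-8,-28,20],[0.016,0.01,0],0],
    [[-3,-9,40],[0,0,0],0],
    [[0,0,40],[0,0,0],0],
    [[0,0,35],[0,0,0],0],
    [[0,0,0],[0,0,0],0],
  ],
)

```text
time_s: 13.58
tool_pos: [0.4573, 0.0177, 0.1417]
eef_rot: [0.218, 0.976, 0.002, 0.001]
ft_force: [0.3, 0.1, 0.2]
finger_gap: 0.0003
```

Run:
```python
from h import *
p=ctrl.read_camera("wrist");save(p,"l_wrist.png",scale=1.5)
s=ctrl.get_state();print(proj(p,s["tool_pos"]),proj(p,[.457,.0105,.067]))
go(.457,.0105,.08)
```

```text
[232.5210044  260.55559426] [197.36711508 250.45272687]
t 13.62 pos [0.4583 0.0178 0.143 ] yaw 64.8 gap 0.0003 F [-0.7 -0.1  0.9]
tool d mm [-1.7 -7.4 63. ] norm 63 rotvec [ 0.005  0.003 -0.   ]
```

View pics/l_wrist.png

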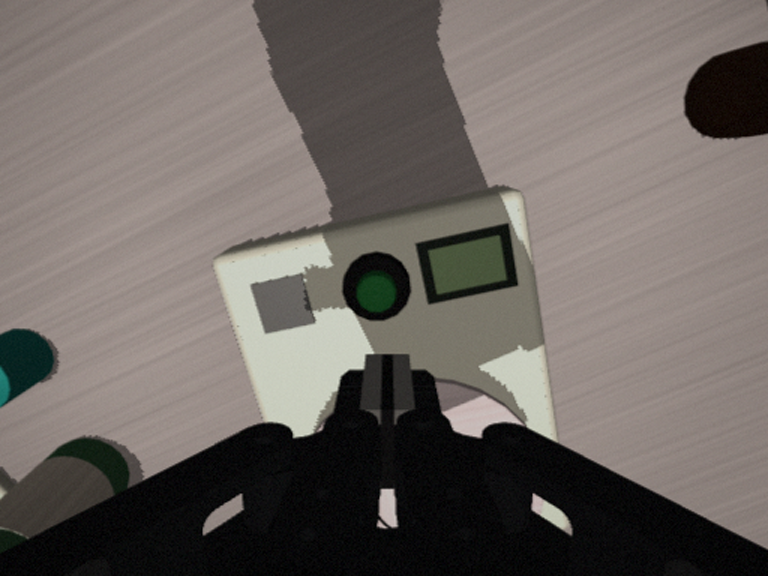

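>>> step_arm(
  increments=[
    [[-2,-7,20],[0.005,0.003,0],0],
    [[0,0,25],[0,0,0],0],
    [[0,0,10],[0,0,0],0],
    [[0,0,0],[0,0,0],0],
  ],
)

```text
time_s: 14.12
tool_pos: [0.4627, 0.0133, 0.0927]
eef_rot: [0.216, 0.976, 0.002, 0.004]
ft_force: [-0.4, -0.3, 0.5]
finger_gap: -0.0001
```

Run:
```python
from h import *
p=ctrl.read_camera("wrist");save(p,"m_wrist.png",scale=1.5)
go(.457,.0105,.062)
```

```text
t 14.18 pos [0.4629 0.0133 0.0929] yaw 65.0 gap 0.0001 F [ 0.8  0.3 -0.1]
tool d mm [ 4.4 -5.2 30.9] norm 32 rotvec [ 0.007  0.008 -0.   ]
```

View pics/m_wrist.png

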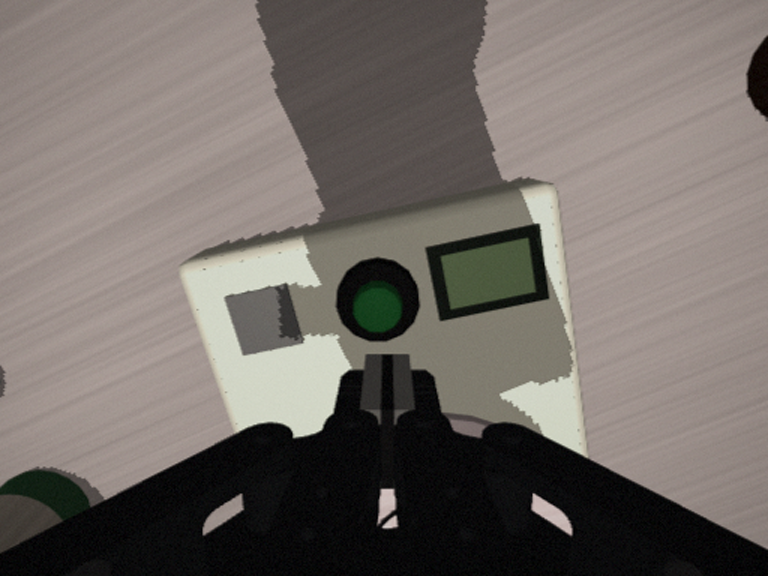

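>>> step_arm(
  increments=[
    [[4,-5,5],[0.007,0.008,0],0],
    [[0,0,5],[0,0,0],0],
    [[0,0,3],[0,0,0],0],
    [[0,0,0],[0,0,0],0],
  ],
)

```text
time_s: 14.68
tool_pos: [0.4579, 0.0106, 0.0808]
eef_rot: [0.216, 0.976, 0.0, 0.001]
ft_force: [-0.1, 0.3, -0.8]
finger_gap: 0.0001
```

Run:
```python
from h import *
go(.457,.0105,.062)
p=ctrl.read_camera("wrist");save(p,"n_wrist.png",scale=1.5)
```

```text
t 14.68 pos [0.4579 0.0106 0.0808] yaw 65.0 gap 0.0001 F [-0.1  0.3 -0.8]
tool d mm [ 0.8 -0.5 18.8] norm 19 rotvec [ 0.001  0.002 -0.   ]
```

View pics/n_wrist.png

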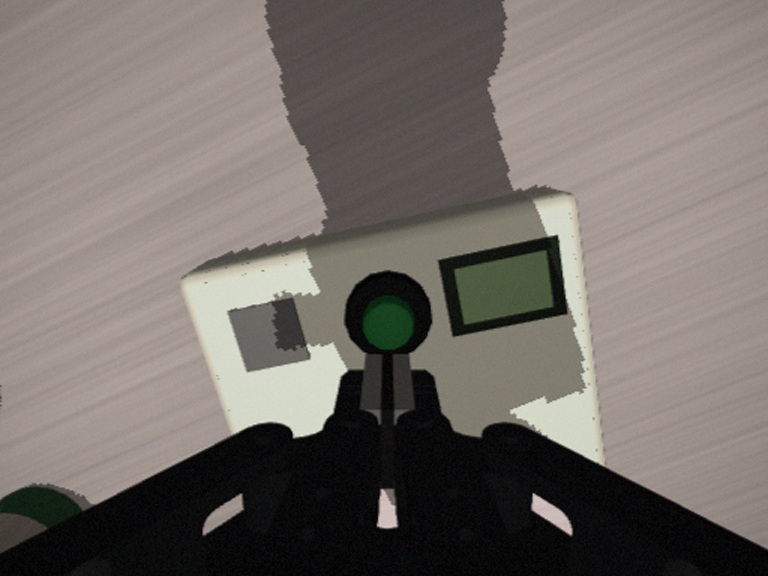

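>>> step_arm(
  increments=[
    [[1,0,7],[0,0,0],0],
    [[0,0,6],[0,0,0],0],
    [[0,0,4],[0,0,0],0],
    [[0,0,2],[0,0,0],0],
  ],
)

```text
time_s: 15.22
tool_pos: [0.4571, 0.011, 0.0605]
eef_rot: [0.216, 0.976, 0.0, 0.001]
ft_force: [0.5, -0.5, 0.1]
finger_gap: 0.0002
```

Run:
```python
from h import *
go(.457,.0105,.0615)
```

```text
t 15.22 pos [0.4571 0.011  0.0605] yaw 65.0 gap 0.0002 F [ 0.5 -0.5  0.1]
tool d mm [-0.2 -0.5 -1. ] norm 1 rotvec [ 0.001  0.002 -0.   ]
```

>>> step_arm(
  increments=[
    [[0,0,1],[0,0,0],0],
    [[0,0,1],[0,0,0],0],
  ],
)

```text
time_s: 15.48
tool_pos: [0.4571, 0.011, 0.0583]
eef_rot: [0.216, 0.976, 0.0, 0.001]
ft_force: [-0.4, -0.7, -0.7]
finger_gap: 0.0001
```

Run:
```python
from h import *
go(.457,.0105,.0615)
p=ctrl.read_camera("wrist");save(p,"o_wrist.png",scale=1.5)
p=ctrl.read_camera("scene");save(p,"o_scene.png",(110,250,180,320),4)
```

```text
t 15.47 pos [0.4571 0.011  0.0583] yaw 65.0 gap 0.0001 F [-0.4 -0.7 -0.7]
tool d mm [-0.1 -0.5 -3.2] norm 3 rotvec [ 0.001  0.002 -0.   ]
```

View pics/o_wrist.png

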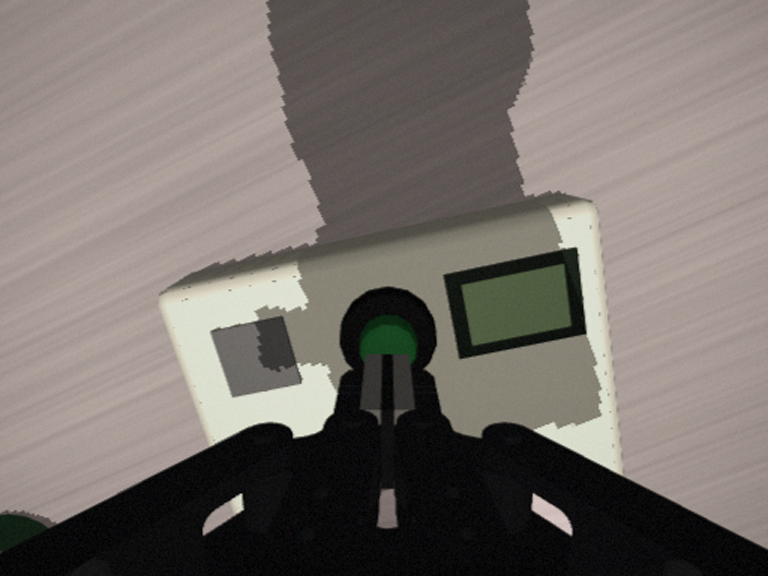

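View pics/o_scene.png

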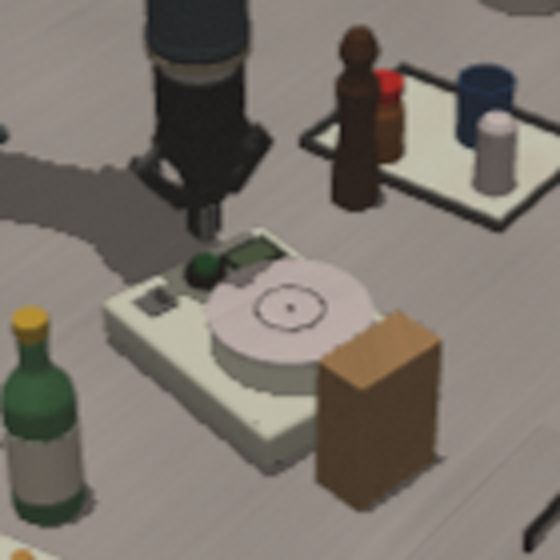

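Run:
```python
from h import *
p=ctrl.read_camera("scene");s=ctrl.get_state()
f=lambda q:((q[::-1]-np.array([180,110]))*4+1.5).round(0)
for X in(s["tool_pos"],s["tool_pos"]+[0,0,.03],[.457,.0105,.067],[.566,-.0135,.082]):print(np.round(X,4),f(proj(p,X)))
w=ctrl.read_camera("wrist");print("wrist",proj(w,s["tool_pos"])[::-1]*1.5,proj(w,[.457,.0105,.067])[::-1]*1.5)
# button obs
o=lambda x,y:[ (y-1.5)/4+110,(x-1.5)/4+180]
print("scene button at z",atz(p,o(205,262),.067),atz(p,o(205,268),.067)); print("dot",atz(p,o(290,308),.082))
print("finger tip apparent",atz(p,o(205,240),.0583))
t=ctrl.read_camera("top");save(t,"o_top.png",(150,260,210,310),6)
```

```text
[0.4571 0.011  0.0584] [205. 266.]
[0.4571 0.011  0.0884] [204. 238.]
[0.457  0.0105 0.067 ] [204. 258.]
[ 0.566  -0.0135  0.082 ] [286. 306.]
wrist [389.50527492 345.24249987] [388.28753221 354.63304142]
scene button at z [0.46116731 0.00680248 0.067     ] [4.66647389e-01 1.81854338e-04 6.70000000e-02]
dot [ 0.57016578 -0.01370764  0.082     ]
finger tip apparent [0.43301457 0.04046694 0.0583    ]
```

View pics/o_top.png

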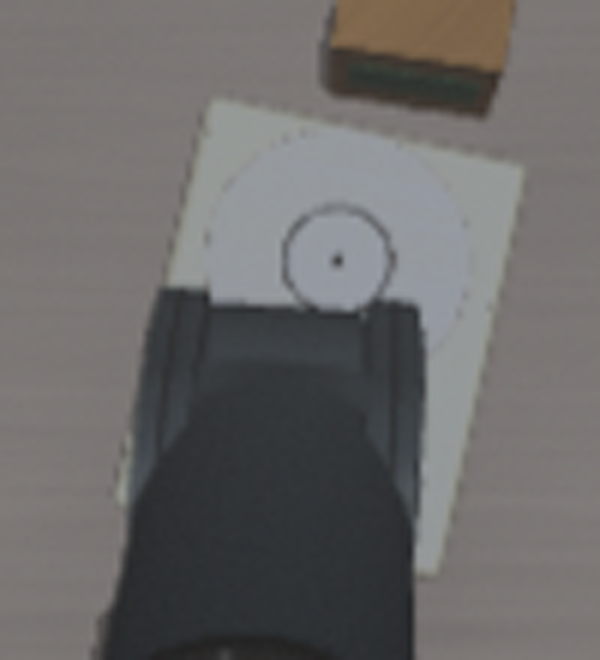

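Run:
```python
from h import *
w=ctrl.read_camera("wrist");s=ctrl.get_state();R=Ro.from_quat(s["eef_rot"])
for x in(-.011,0,.011):
  for z in(0,-.013,-.019,-.028):
    print(x,z,(proj(w,s["tool_pos"]+R.apply([x,0,z]))[::-1]*1.5).round(0))
p=ctrl.read_camera("scene");save(p,"p_scene.png",(150,200,200,260),10)
```

```text
-0.011 0 [389. 372.]
-0.011 -0.013 [390. 387.]
-0.011 -0.019 [390. 395.]
-0.011 -0.028 [390. 408.]
0 0 [389. 345.]
0 -0.013 [390. 359.]
0 -0.019 [390. 366.]
0 -0.028 [390. 378.]
0.011 0 [389. 318.]
0.011 -0.013 [390. 330.]
0.011 -0.019 [390. 336.]
0.011 -0.028 [390. 346.]
```

View pics/p_scene.png

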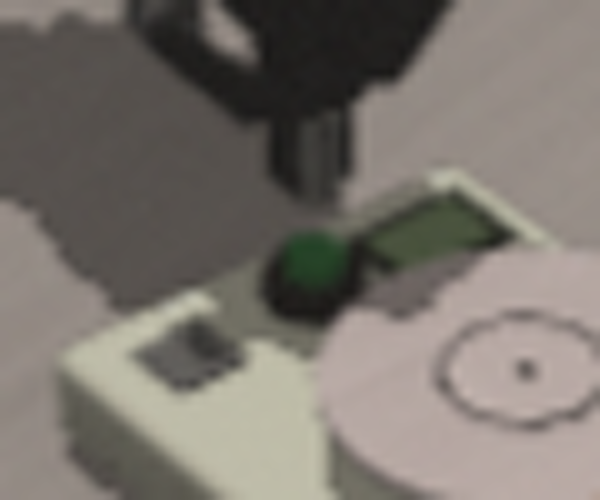

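>>> step_arm(
  increments=[
    [[0,0,5],[0,0,0],0],
    [[0,0,4],[0,0,0],0],
    [[0,0,0],[0,0,0],0],
  ],
)

```text
time_s: 16.2
tool_pos: [0.4571, 0.0111, 0.0488]
eef_rot: [0.216, 0.976, 0.0, 0.001]
ft_force: [0.4, 0.1, 0.1]
finger_gap: -0.0
```

Run:
```python
from h import *
go(.457,.0105,.0415)
p=ctrl.read_camera("scene");save(p,"q_scene.png",(150,200,200,260),10)
```

```text
t 16.2 pos [0.4571 0.0111 0.0488] yaw 65.0 gap -0.0 F [0.4 0.1 0.1]
tool d mm [-0.1 -0.6  7.3] norm 7 rotvec [ 0.001  0.002 -0.   ]
```

View pics/q_scene.png

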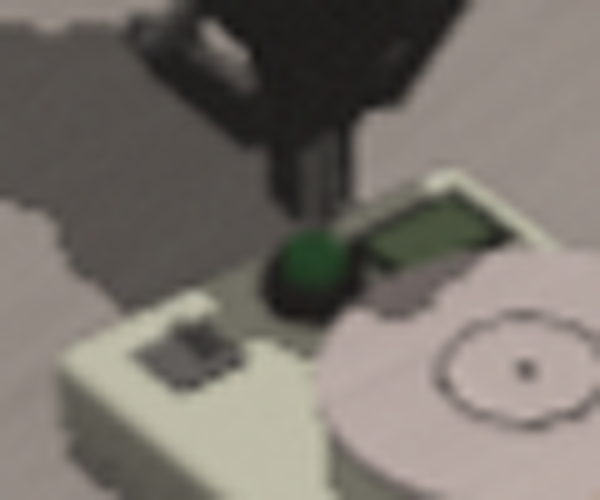

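>>> step_arm(
  increments=[
    [[0,0,4],[0,0,0],0],
    [[0,0,3],[0,0,0],0],
    [[0,0,0],[0,0,0],0],
  ],
)

```text
time_s: 16.62
tool_pos: [0.4572, 0.011, 0.0414]
eef_rot: [0.216, 0.976, 0.0, 0.001]
ft_force: [0.8, 0.4, 0.4]
finger_gap: -0.0001
```

>>> step_arm(
  increments=[
    [[0,0,3],[0,0,0],0],
    [[0,0,0],[0,0,0],0],
  ],
)

```text
time_s: 16.88
tool_pos: [0.4572, 0.011, 0.0382]
eef_rot: [0.216, 0.976, 0.0, 0.001]
ft_force: [-0.6, -0.1, 0.2]
finger_gap: 0.0002
```

Run:
```python
from h import *
go(.457,.0105,.036)
p=ctrl.read_camera("scene");save(p,"r_scene.png",(150,200,200,260),10)
w=ctrl.read_camera("wrist");save(w,"r_wrist.png",(150,290,180,340),4)
```

```text
t 16.88 pos [0.4572 0.011  0.0382] yaw 65.0 gap 0.0002 F [-0.6 -0.1  0.2]
tool d mm [-0.  -0.6  2.2] norm 2 rotvec [ 0.001  0.002 -0.   ]
```

View pics/r_scene.png

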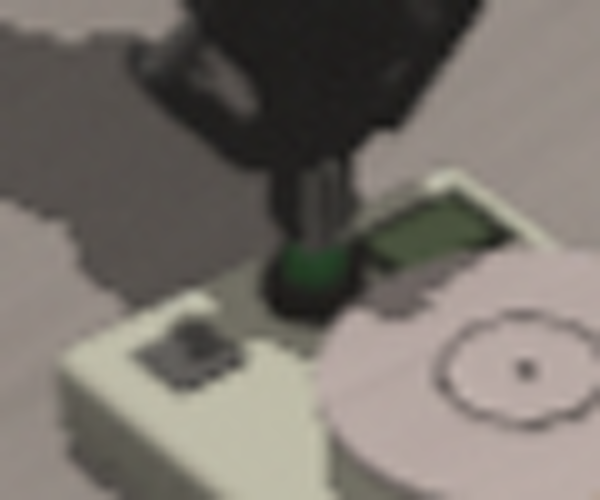

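View pics/r_wrist.png

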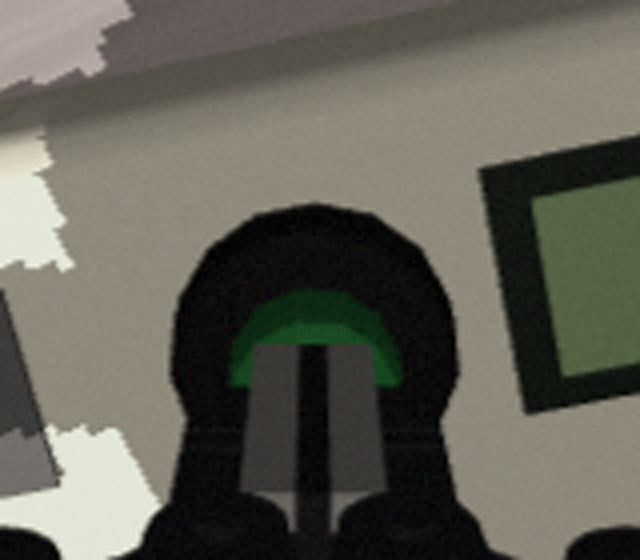

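>>> step_arm(
  increments=[
    [[0,0,2.5],[0,0,0],0],
    [[0,0,0],[0,0,0],0],
  ],
)

```text
time_s: 17.23
tool_pos: [0.4575, 0.011, 0.0358]
eef_rot: [0.216, 0.976, 0.0, 0.001]
ft_force: [-0.7, 0.2, 0.0]
finger_gap: 0.0
```

>>> step_arm(
  increments=[
    [[0,0,2.5],[0,0,0],0],
    [[0,0,0],[0,0,0],0],
  ],
)

```text
time_s: 17.48
tool_pos: [0.4576, 0.0111, 0.0333]
eef_rot: [0.216, 0.976, 0.0, 0.001]
ft_force: [-0.7, -0.2, 2.7]
finger_gap: 0.0001
```

>>> step_arm(
  increments=[
    [[0,0,2.5],[0,0,0],0],
    [[0,0,0],[0,0,0],0],
  ],
)

```text
time_s: 17.73
tool_pos: [0.4576, 0.0111, 0.0308]
eef_rot: [0.216, 0.976, 0.0, 0.001]
ft_force: [-0.9, -0.2, 3.3]
finger_gap: -0.0002
```

>>> step_arm(
  increments=[
    [[0,0,2],[0,0,0],0],
    [[0,0,0],[0,0,0],0],
  ],
)

```text
time_s: 17.98
tool_pos: [0.4577, 0.0111, 0.0292]
eef_rot: [0.216, 0.976, 0.001, 0.002]
ft_force: [-1.4, 0.4, 7.6]
finger_gap: -0.0001
```

>>> step_arm(
  increments=[
    [[0,0,1.5],[0,0,0],0],
    [[0,0,0],[0,0,0],0],
  ],
)

```text
time_s: 18.23
tool_pos: [0.4577, 0.0111, 0.0292]
eef_rot: [0.216, 0.976, 0.001, 0.002]
ft_force: [-0.8, -0.2, 5.7]
finger_gap: -0.0001
```

Run:
```python
from h import *
for i in range(3):
  p=ctrl.read_camera("scene");go(.457,.0105,.0275)
save(p,"s_scene.png",(150,200,200,260),10)
```

```text
t 18.27 pos [0.4577 0.0111 0.0291] yaw 65.0 gap -0.0001 F [-2.8  0.7 11.1]
tool d mm [ 0.4 -0.8  1.6] norm 2 rotvec [ 0.003  0.004 -0.   ]
t 18.32 pos [0.4577 0.0111 0.029 ] yaw 65.0 gap 0.0 F [-3.4 -0.7 13.7]
tool d mm [ 0.4 -0.9  1.5] norm 2 rotvec [ 0.003  0.004 -0.   ]
t 18.38 pos [0.4577 0.0111 0.029 ] yaw 65.0 gap 0.0001 F [-3.9  0.5 14. ]
tool d mm [ 0.4 -0.8  1.5] norm 2 rotvec [ 0.003  0.004 -0.   ]
```

View pics/s_scene.png

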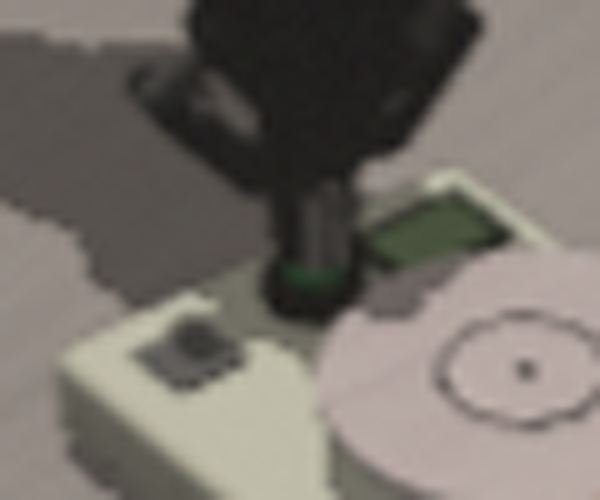

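>>> step_arm(
  increments=[
    [[0,0,-15],[0,0,0],0],
    [[0,0,-30],[0,0,0],0],
    [[0,0,-40],[0,0,0],0],
    [[0,0,-50],[0,0,0],60],
    [[0,0,-50],[0,0,0],70],
  ],
)

```text
time_s: 19.0
tool_pos: [0.4548, 0.0107, 0.2155]
eef_rot: [0.216, 0.976, -0.001, -0.002]
ft_force: [0.1, 0.5, 0.1]
finger_gap: 0.036
```

Run:
```python
from h import *
go(.4385,-.36,.25)
p=ctrl.read_camera("scene");save(p,"t_scene.png",(110,210,190,340),5)
```

```text
t 19.0 pos [0.4548 0.0107 0.2155] yaw 65.0 gap 0.036 F [0.1 0.5 0.1]
tool d mm [-141.8 -342.9  -34.2] norm 373 rotvec [-0.002 -0.003 -0.   ]
```

View pics/t_scene.png

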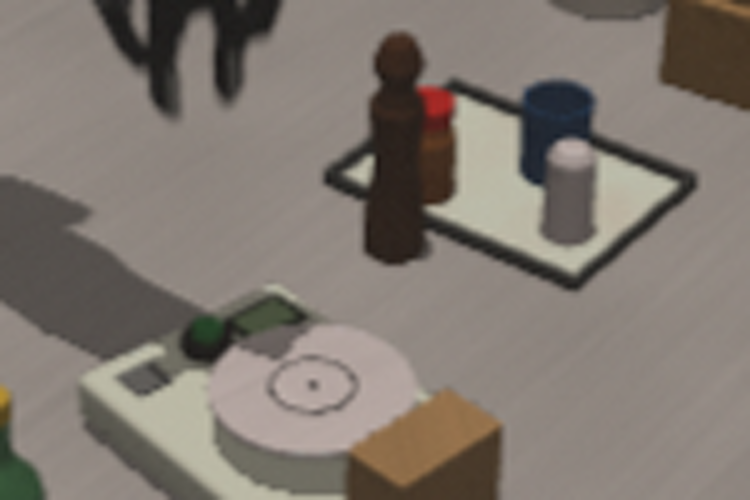

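>>> step_arm(
  increments=[
    [[-8,-20,-30],[0,0,0],72],
    [[-15,-37,-15],[0,0,0],72],
    [[-16,-39,0],[0,0,0],72],
    [[-16,-39,0],[0,0,0],72],
    [[-16,-39,0],[0,0,0],72],
  ],
)

```text
time_s: 19.68
tool_pos: [0.4501, -0.1786, 0.2686]
eef_rot: [0.212, 0.977, 0.002, 0.005]
ft_force: [0.6, 0.1, -0.3]
finger_gap: 0.0613
```

>>> step_arm(
  increments=[
    [[-16,-39,0],[0,0,0],72],
    [[-16,-39,0],[0,0,0],72],
    [[-16,-39,0],[0,0,0],72],
    [[-10,-24,0],[0,0,0],72],
    [[0,0,0],[0,0,0],72],
  ],
)

```text
time_s: 20.3
tool_pos: [0.4423, -0.3389, 0.266]
eef_rot: [0.214, 0.977, 0.002, 0.004]
ft_force: [0.0, -0.3, -0.7]
finger_gap: 0.0612
```

Run:
```python
from h import *
go(.4385,-.36,.15)
p=ctrl.read_camera("wrist");save(p,"u_wrist.png",scale=1.5)
```

```text
t 20.3 pos [ 0.4423 -0.3389  0.266 ] yaw 65.3 gap 0.0612 F [ 0.  -0.3 -0.7]
tool d mm [ -4.6 -21.3 115.9] norm 118 rotvec [ 0.005  0.007 -0.   ]
```

View pics/u_wrist.png

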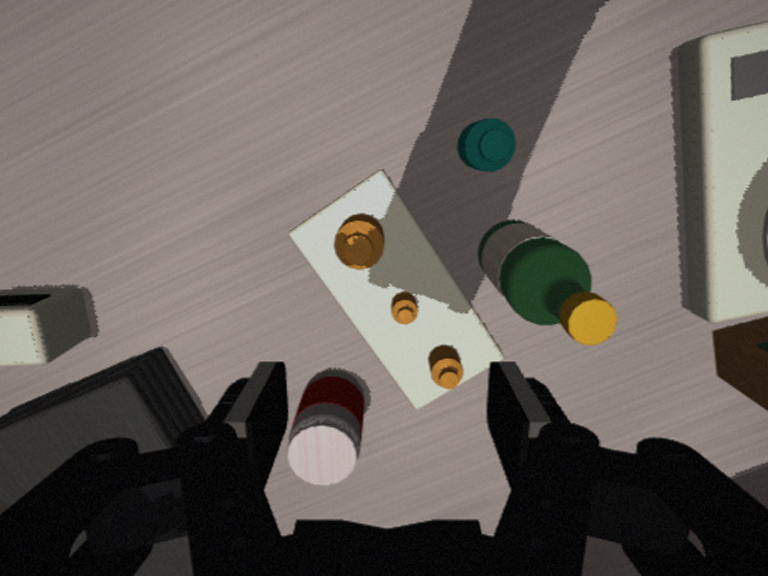

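>>> step_arm(
  increments=[
    [[-4,-17,25],[0.005,0.007,0],72],
    [[-1,-4,40],[0,0,0],72],
    [[0,0,35],[0,0,0],72],
    [[0,0,15],[0,0,0],72],
    [[0,0,0],[0,0,0],72],
  ],
)

```text
time_s: 20.98
tool_pos: [0.4417, -0.3531, 0.1483]
eef_rot: [0.21, 0.978, 0.002, 0.001]
ft_force: [-0.3, 0.5, -0.1]
finger_gap: 0.0613
```

Run:
```python
from h import *
go(.4385,-.36,.12)
p=ctrl.read_camera("wrist");save(p,"v_wrist.png",scale=1.5)
for r in ctrl.mark_of(p,"w500_c")[:2]:print(r["conf"],r["pixel"],atz(p,r["pixel"],.043))
print(proj(p,[.4385,-.36,.074])[::-1]*1.5,proj(p,[.4385,-.36,.012])[::-1]*1.5)
import pickle;pickle.dump(p,open("v.pkl","wb"))
```

```text
t 20.98 pos [ 0.4417 -0.3531  0.1483] yaw 65.7 gap 0.0613 F [-0.3  0.5 -0.1]
tool d mm [ 0.1 -7.7 28.3] norm 29 rotvec [ 0.004  0.    -0.   ]
0.82 [182.6, 247.3] [ 0.43616387 -0.36144325  0.043     ]
0.8 [95.5, 368.3] [ 0.41055298 -0.2410183   0.043     ]
[373.6973956  291.08596427] [375.82979372 264.54529135]
```

View pics/v_wrist.png

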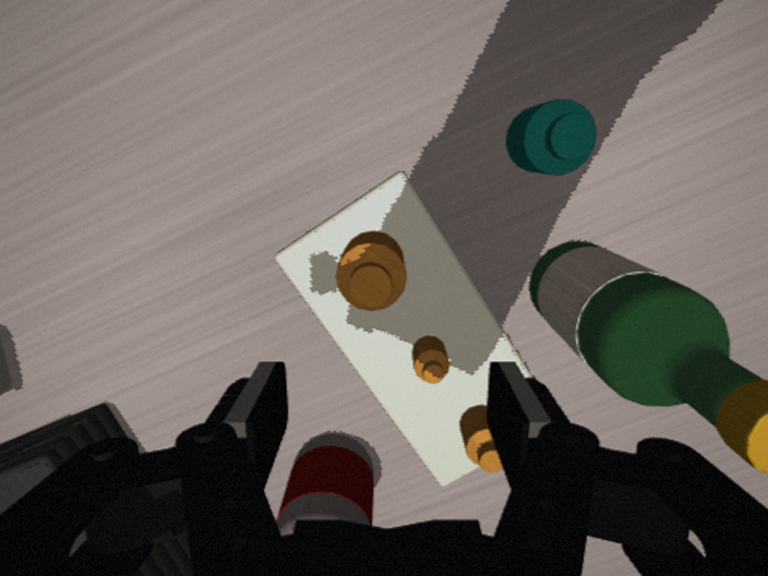

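>>> step_arm(
  increments=[
    [[0,-8,15],[0.004,0,0],72],
    [[0,0,25],[0,0,0],72],
    [[0,0,30],[0,0,0],72],
    [[0,0,20],[0,0,0],72],
    [[0,0,0],[0,0,0],72],
  ],
)

```text
time_s: 21.7
tool_pos: [0.4406, -0.3655, 0.0591]
eef_rot: [0.21, 0.978, -0.003, 0.005]
ft_force: [0.9, -0.5, -0.1]
finger_gap: 0.0618
```

Run:
```python
from h import *
go(.438,-.3605,.01)
p=ctrl.read_camera("wrist");save(p,"w_wrist.png",scale=1.2)
p=ctrl.read_camera("scene");save(p,"w_scene.png",(170,290,80,220),5)
```

```text
t 21.7 pos [ 0.4406 -0.3655  0.0591] yaw 65.7 gap 0.0618 F [ 0.9 -0.5 -0.1]
tool d mm [ 5.   3.7 49. ] norm 49 rotvec [-0.004  0.011  0.   ]
```

View pics/w_wrist.png

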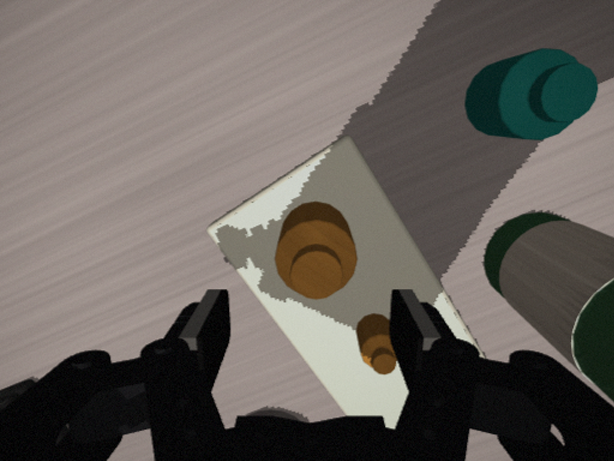

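View pics/w_scene.png

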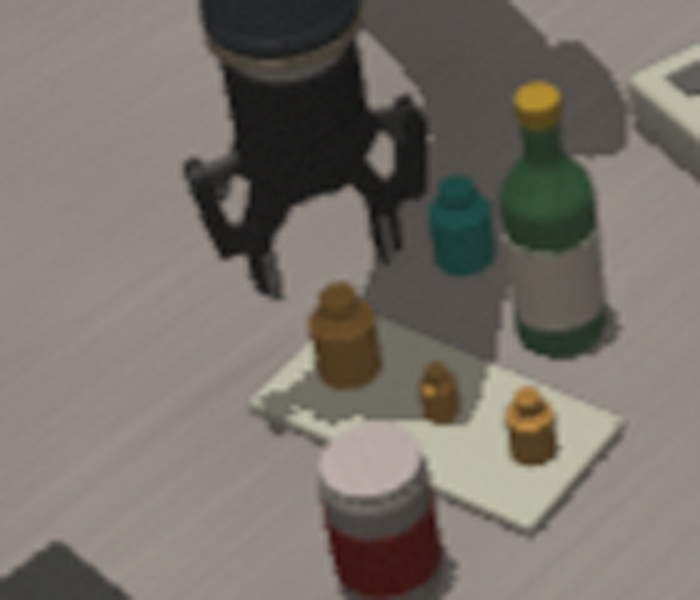

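>>> step_arm(
  increments=[
    [[5,4,0],[-0.004,0.011,0],72],
    [[0,0,10],[0,0,0],72],
    [[0,0,0],[0,0,0],72],
  ],
)

```text
time_s: 22.18
tool_pos: [0.4394, -0.3609, 0.052]
eef_rot: [0.21, 0.978, -0.001, 0.002]
ft_force: [-0.1, -0.2, -0.2]
finger_gap: 0.0615
```

Run:
```python
from h import *
go(.438,-.3605,-.015)
p=ctrl.read_camera("wrist");save(p,"x_wrist.png",scale=1.2)
print(proj(p,[.438,-.3605,.074])[::-1]*1.2)
```

```text
t 22.18 pos [ 0.4394 -0.3609  0.052 ] yaw 65.7 gap 0.0615 F [-0.1 -0.2 -0.2]
tool d mm [ 1.8 -0.2 67. ] norm 67 rotvec [-0.001  0.005  0.   ]
[311.20907644 293.19107476]
```

View pics/x_wrist.png

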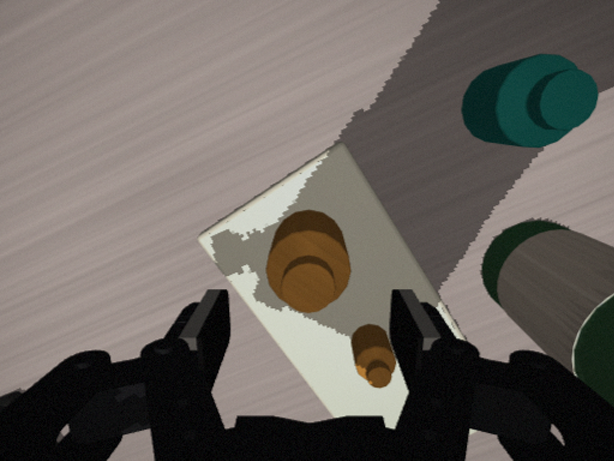

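>>> step_arm(
  increments=[
    [[3,0,12],[0,0.005,0],72],
    [[0,0,15],[0,0,0],72],
    [[0,0,10],[0,0,0],72],
    [[0,0,0],[0,0,0],72],
  ],
)

```text
time_s: 22.72
tool_pos: [0.4365, -0.3596, 0.0122]
eef_rot: [0.21, 0.978, -0.0, -0.0]
ft_force: [0.7, -0.5, 0.3]
finger_gap: 0.0617
```

Run:
```python
from h import *
go(.437,-.3605,-.015)
p=ctrl.read_camera("wrist");save(p,"y_wrist.png",scale=1.2)
p=ctrl.read_camera("scene");save(p,"y_scene.png",(190,270,110,200),6)
```

```text
t 22.73 pos [ 0.4365 -0.3596  0.0122] yaw 65.7 gap 0.0617 F [ 0.7 -0.5  0.3]
tool d mm [-0.9 -0.6 27.2] norm 27 rotvec [-0.001 -0.001 -0.   ]
```

View pics/y_wrist.png

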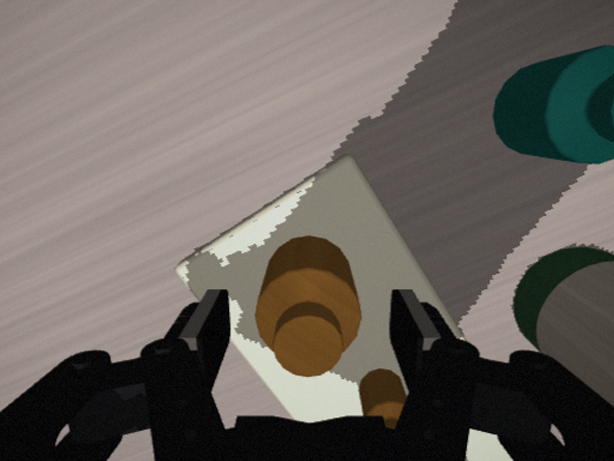

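View pics/y_scene.png

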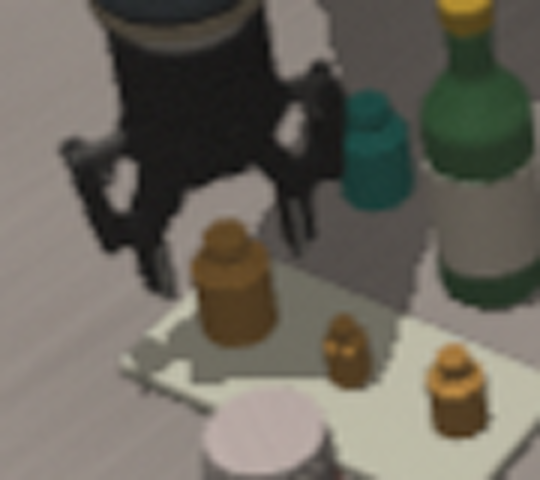

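>>> step_arm(
  increments=[
    [[0,-1,10],[0,0,0],72],
    [[0,0,9],[0,0,0],72],
    [[0,0,4],[0,0,0],72],
    [[0,0,0],[0,0,0],72],
  ],
)

```text
time_s: 23.32
tool_pos: [0.4368, -0.3614, -0.0111]
eef_rot: [0.21, 0.978, -0.001, 0.001]
ft_force: [-0.5, -0.8, -0.8]
finger_gap: 0.0614
```

Run:
```python
from h import *
go(.437,-.3605,-.015)
p=ctrl.read_camera("scene");save(p,"z_scene.png",(190,270,110,200),6)
```

```text
t 23.32 pos [ 0.4368 -0.3614 -0.0111] yaw 65.7 gap 0.0614 F [-0.5 -0.8 -0.8]
tool d mm [0.2 0.9 3.9] norm 4 rotvec [-0.001  0.002  0.   ]
```

View pics/z_scene.png

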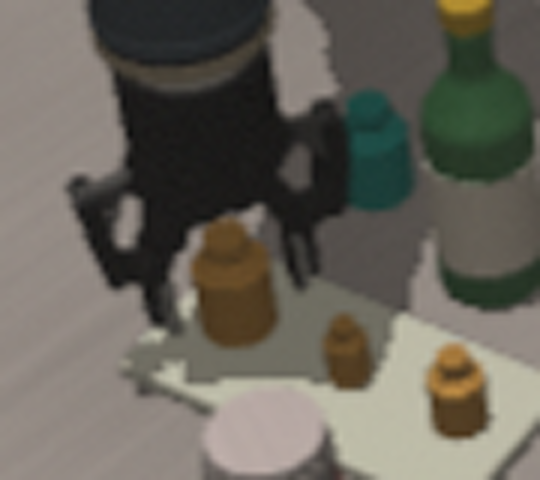

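>>> step_arm(
  increments=[
    [[0,1,0],[0,0,0],55],
    [[0,0,0],[0,0,0],40],
    [[0,0,0],[0,0,0],20],
    [[0,0,0],[0,0,0],10],
    [[0,0,0],[0,0,0],10],
  ],
)

```text
time_s: 24.0
tool_pos: [0.4375, -0.3605, -0.0103]
eef_rot: [0.21, 0.978, -0.001, 0.001]
ft_force: [-0.0, -0.6, -1.8]
finger_gap: 0.0386
```

Run:
```python
from h import *
go(.437,-.3605,.2)
p=ctrl.read_camera("scene");save(p,"aa_scene.png",(190,270,110,200),6)
```

```text
t 24.0 pos [ 0.4375 -0.3605 -0.0103] yaw 65.7 gap 0.0386 F [-0.  -0.6 -1.8]
tool d mm [-1.000e-01 -5.000e-01 -2.103e+02] norm 210 rotvec [-0.001  0.003  0.   ]
```

View pics/aa_scene.png

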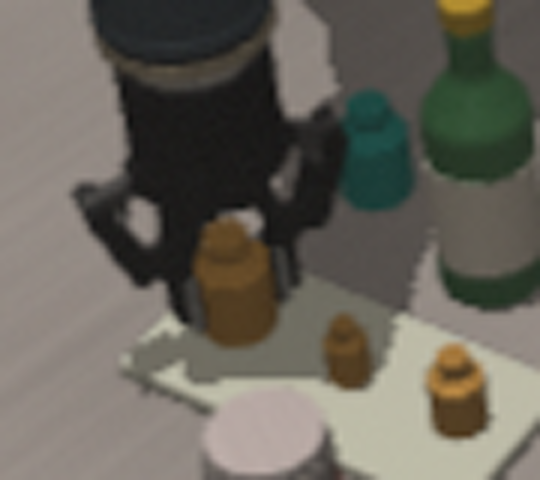

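>>> step_arm(
  increments=[
    [[0,0,-10],[0,0,0],10],
    [[0,0,-25],[0,0,0],10],
    [[0,0,-40],[0,0,0],10],
    [[0,0,-45],[0,0,0],10],
    [[0,0,-45],[0,0,0],10],
  ],
)

```text
time_s: 24.68
tool_pos: [0.4343, -0.3575, 0.157]
eef_rot: [0.21, 0.978, 0.001, -0.004]
ft_force: [1.3, -0.8, -5.1]
finger_gap: 0.0385
```

>>> step_arm(
  increments=[
    [[0,0,-45],[0,0,0],10],
    [[0,0,-20],[0,0,0],10],
    [[0,0,0],[0,0,0],10],
  ],
)

```text
time_s: 25.05
tool_pos: [0.4345, -0.3579, 0.2285]
eef_rot: [0.211, 0.978, 0.001, -0.001]
ft_force: [-0.5, 0.7, -6.2]
finger_gap: 0.0386
```

Run:
```python
from h import *
go(.5685,-.0135,.22)
p=ctrl.read_camera("scene");save(p,"ab_scene.png",(80,290,80,300),3)
```

```text
t 25.05 pos [ 0.4345 -0.3579  0.2285] yaw 65.7 gap 0.0386 F [-0.5  0.7 -6.2]
tool d mm [ 19.8 369.    8.7] norm 370 rotvec [ 0.    -0.003  0.   ]
```

View pics/ab_scene.png

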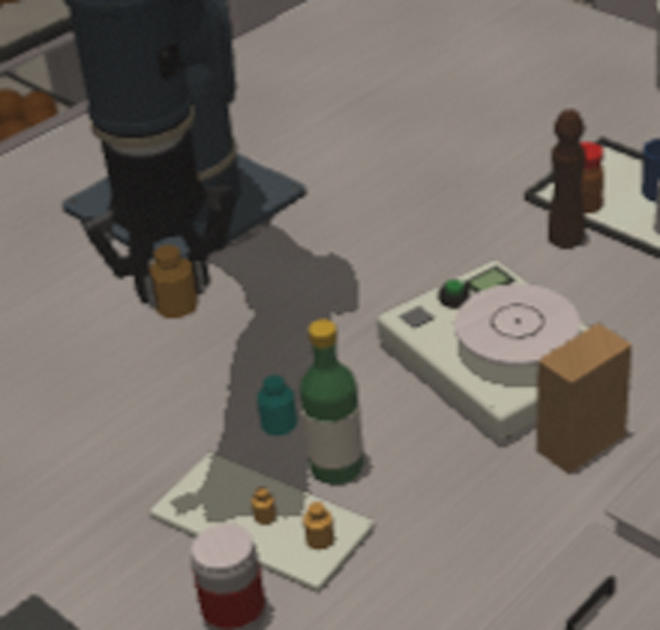

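>>> step_arm(
  increments=[
    [[1,20,0],[0,0,0],10],
    [[2,40,0],[0,0,0],10],
    [[2,42,0],[0,0,0],10],
    [[2,42,0],[0,0,0],10],
    [[2,42,0],[0,0,0],10],
  ],
)

```text
time_s: 25.72
tool_pos: [0.4986, -0.1814, 0.2202]
eef_rot: [0.215, 0.977, 0.001, -0.008]
ft_force: [-0.4, -0.3, -4.3]
finger_gap: 0.0386
```

>>> step_arm(
  increments=[
    [[2,42,0],[0,0,0],10],
    [[2,42,0],[0,0,0],10],
    [[2,42,0],[0,0,0],10],
    [[2,42,0],[0,0,0],10],
    [[1,20,0],[0,0,0],10],
  ],
)

```text
time_s: 26.35
tool_pos: [0.5664, 0.0021, 0.2113]
eef_rot: [0.214, 0.977, -0.0, -0.015]
ft_force: [0.3, 0.0, -4.6]
finger_gap: 0.0384
```

Run:
```python
from h import *
go(.5685,-.0135,.15)
```

```text
t 26.35 pos [0.5664 0.0021 0.2113] yaw 65.3 gap 0.0384 F [ 0.3  0.  -4.6]
tool d mm [-10.2 -12.9  61.1] norm 63 rotvec [-0.007 -0.03  -0.   ]
```

>>> step_arm(
  increments=[
    [[-10,-13,5],[-0.007,-0.03,0],10],
    [[0,0,20],[0,0,0],10],
    [[0,0,30],[0,0,0],10],
    [[0,0,20],[0,0,0],10],
    [[0,0,0],[0,0,0],10],
  ],
)

```text
time_s: 26.98
tool_pos: [0.566, -0.0147, 0.1284]
eef_rot: [0.213, 0.977, -0.002, -0.004]
ft_force: [0.6, 0.5, -5.2]
finger_gap: 0.0386
```

Run:
```python
from h import *
go(.5685,-.0135,.09)
```

```text
t 26.98 pos [ 0.566  -0.0147  0.1284] yaw 65.4 gap 0.0386 F [ 0.6  0.5 -5.2]
tool d mm [-2.   2.3 38.4] norm 39 rotvec [-0.006 -0.007 -0.   ]
```

>>> step_arm(
  increments=[
    [[-2,2,15],[-0.006,-0.007,0],10],
    [[0,0,20],[0,0,0],10],
    [[0,0,12],[0,0,0],10],
    [[0,0,0],[0,0,0],10],
  ],
)

```text
time_s: 27.48
tool_pos: [0.5691, -0.0156, 0.0818]
eef_rot: [0.214, 0.977, -0.0, 0.001]
ft_force: [-0.6, -0.4, -5.3]
finger_gap: 0.0384
```

Run:
```python
from h import *
go(.5685,-.0135,.062)
w=ctrl.read_camera("wrist");save(w,"ac_wrist.png",scale=1.5)
p=ctrl.read_camera("scene");save(p,"ac_scene.png",(130,220,200,310),6)
```

```text
t 27.48 pos [ 0.5691 -0.0156  0.0818] yaw 65.2 gap 0.0384 F [-0.6 -0.4 -5.3]
tool d mm [ 1.4  1.7 19.8] norm 20 rotvec [-0.     0.001  0.   ]
```

View pics/ac_wrist.png

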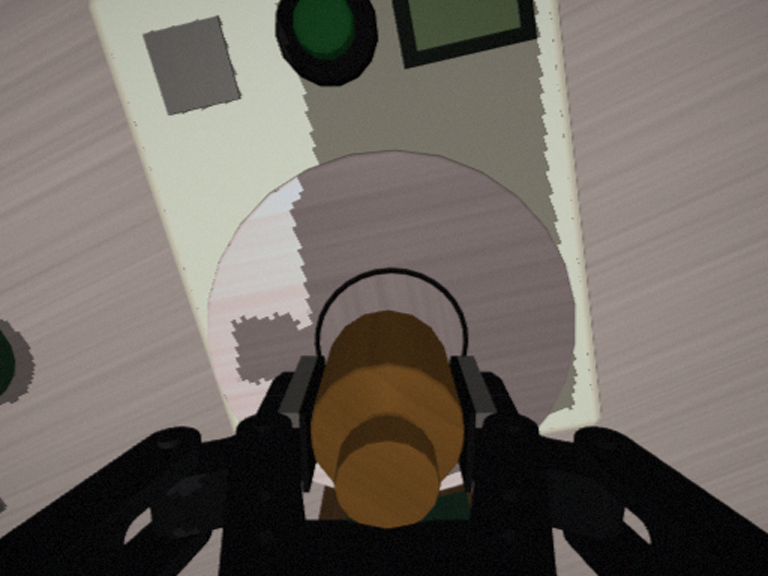

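View pics/ac_scene.png

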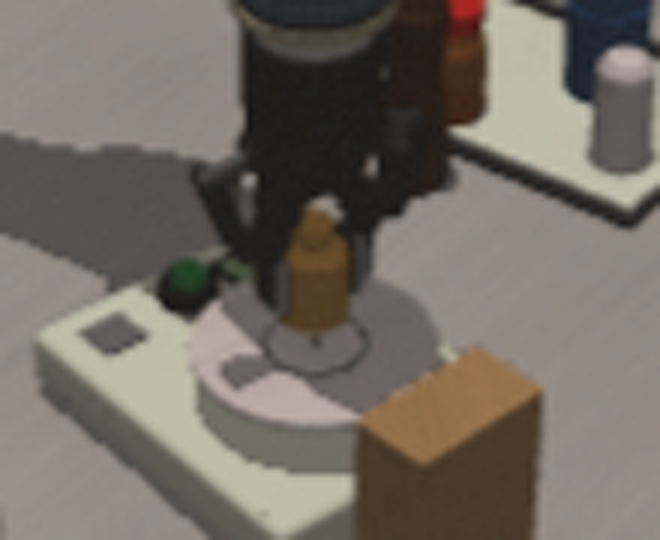

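Run:
```python
from h import *
w=ctrl.read_camera("wrist");s=ctrl.get_state();R=Ro.from_quat(s["eef_rot"]);t=s["tool_pos"]
P=lambda X:(proj(w,X)[::-1]*1.5).round(1)
print("ring ctr",P([.5685,-.0135,.082]))
a=np.linspace(0,2*np.pi,73)
ring=np.array([P([.5685+.0275*np.cos(b),-.0135+.0275*np.sin(b),.082]) for b in a]);print("ring pred",ring.min(0),ring.max(0))
for dx in(0,.002,.004):
  c=t+R.apply([dx,0,0]);f=np.array([P([c[0]+.02*np.cos(b),c[1]+.02*np.sin(b),.1041]) for b in a]);print(dx,"foot pred",f.min(0),f.max(0), "knob top c",P([c[0],c[1],.1661]))
p=ctrl.read_camera("scene")
F=lambda X:((proj(p,X)[::-1]-np.array([200,130]))*6+2.5).round(0)
print("scene dot",F([.5685,-.0135,.082]),"foot",F([t[0],t[1],.1041]),"knob",F([t[0],t[1],.1661]))
```

```text
ring ctr [393.1 339.5]
ring pred [320.7 269. ] [465.6 404.5]
0 foot pred [331.  313.7] [449.4 422.3] knob top c [392.2 492.9]
0.002 foot pred [330.8 307.9] [449.6 417.2] knob top c [392.2 485. ]
0.004 foot pred [330.6 302. ] [449.8 412.1] knob top c [392.2 477.1]
scene dot [313. 341.] foot [313. 312.] knob [313. 221.]
```

>>> step_arm(
  increments=[
    [[0,1.5,6],[0,0,0],10],
    [[0,0,6],[0,0,0],10],
    [[0,0,4],[0,0,0],10],
    [[0,0,0],[0,0,0],10],
  ],
)

```text
time_s: 28.18
tool_pos: [0.5711, -0.0138, 0.0665]
eef_rot: [0.214, 0.977, 0.0, 0.002]
ft_force: [0.1, 0.9, -4.6]
finger_gap: 0.0383
```

Run:
```python
from h import *
go(.568,-.013,.0597)
```

```text
t 28.18 pos [ 0.5711 -0.0138  0.0665] yaw 65.3 gap 0.0383 F [ 0.1  0.9 -4.6]
tool d mm [ 3.2 -0.6  6.7] norm 7 rotvec [ 0.002  0.004 -0.   ]
```

>>> step_arm(
  increments=[
    [[2,0,2],[0.002,0.004,0],10],
    [[0,0,1.5],[0,0,0],10],
    [[0,0,0],[0,0,0],10],
  ],
)

```text
time_s: 28.55
tool_pos: [0.5693, -0.013, 0.0628]
eef_rot: [0.214, 0.977, -0.0, 0.0]
ft_force: [-1.4, 0.6, -4.8]
finger_gap: 0.0387
```

Run:
```python
from h import *
go(.5694,-.0139,.0597)
w=ctrl.read_camera("wrist");save(w,"ad_wrist.png",scale=1.5)
```

```text
t 28.55 pos [ 0.5693 -0.013   0.0628] yaw 65.3 gap 0.0387 F [-1.4  0.6 -4.8]
tool d mm [-0.5 -0.8  3.1] norm 3 rotvec [-0.001  0.     0.   ]
```

View pics/ad_wrist.png

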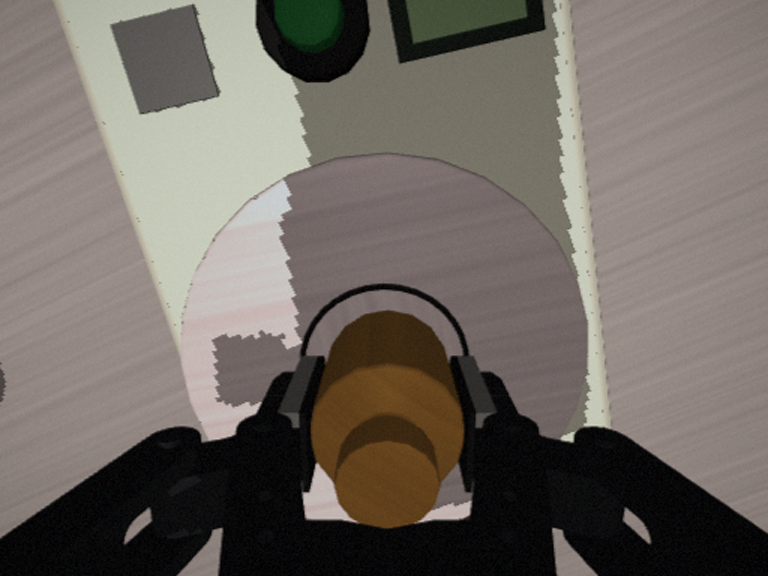

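>>> step_arm(
  increments=[
    [[0.5,-1,1.5],[0,0,0],10],
    [[0,0,1.5],[0,0,0],10],
    [[0,0,0],[0,0,0],10],
  ],
)

```text
time_s: 28.98
tool_pos: [0.5685, -0.0137, 0.0598]
eef_rot: [0.214, 0.977, -0.0, 0.0]
ft_force: [-0.3, -0.2, -4.5]
finger_gap: 0.0384
```

>>> step_arm(
  increments=[
    [[0,0,1.5],[0,0,0],10],
    [[0,0,0],[0,0,0],10],
  ],
)

```text
time_s: 29.22
tool_pos: [0.5686, -0.0137, 0.0584]
eef_rot: [0.214, 0.977, -0.0, 0.0]
ft_force: [-1.3, 0.6, -3.2]
finger_gap: 0.0385
```

>>> step_arm(
  increments=[
    [[0,0,1.5],[0,0,0],10],
    [[0,0,0],[0,0,0],10],
  ],
)

```text
time_s: 29.48
tool_pos: [0.5686, -0.0137, 0.0569]
eef_rot: [0.214, 0.977, -0.0, 0.0]
ft_force: [-1.3, 0.8, -3.2]
finger_gap: 0.0384
```

>>> step_arm(
  increments=[
    [[0,0,1.5],[0,0,0],10],
    [[0,0,0],[0,0,0],10],
  ],
)

```text
time_s: 29.72
tool_pos: [0.5686, -0.0137, 0.0555]
eef_rot: [0.214, 0.977, -0.0, 0.0]
ft_force: [-1.7, 0.3, -0.8]
finger_gap: 0.0386
```

>>> step_arm(
  increments=[
    [[0,0,1.2],[0,0,0],10],
    [[0,0,0],[0,0,0],10],
  ],
)

```text
time_s: 29.98
tool_pos: [0.5686, -0.0137, 0.0544]
eef_rot: [0.214, 0.977, -0.0, 0.0]
ft_force: [-0.8, -0.4, -0.4]
finger_gap: 0.0383
```

Nearly all the weight is on the pan; release gradually.

>>> step_arm(
  increments=[
    [[0,0,0],[0,0,0],50],
    [[0,0,0],[0,0,0],60],
    [[0,0,0],[0,0,0],70],
    [[0,0,0],[0,0,0],75],
  ],
)

```text
time_s: 30.48
tool_pos: [0.57, -0.0139, 0.055]
eef_rot: [0.214, 0.977, 0.0, 0.002]
ft_force: [-0.7, 0.1, 0.2]
finger_gap: 0.064
```

Run:
```python
from h import *
go(.5685,-.0135,.25)
w=ctrl.read_camera("wrist");save(w,"ae_wrist.png",scale=1.5)
```

```text
t 30.48 pos [ 0.57   -0.0139  0.055 ] yaw 65.3 gap 0.064 F [-0.7  0.1  0.2]
tool d mm [ 8.00e-01 -1.00e-01 -1.95e+02] norm 195 rotvec [ 0.001  0.003 -0.   ]
```

View pics/ae_wrist.png

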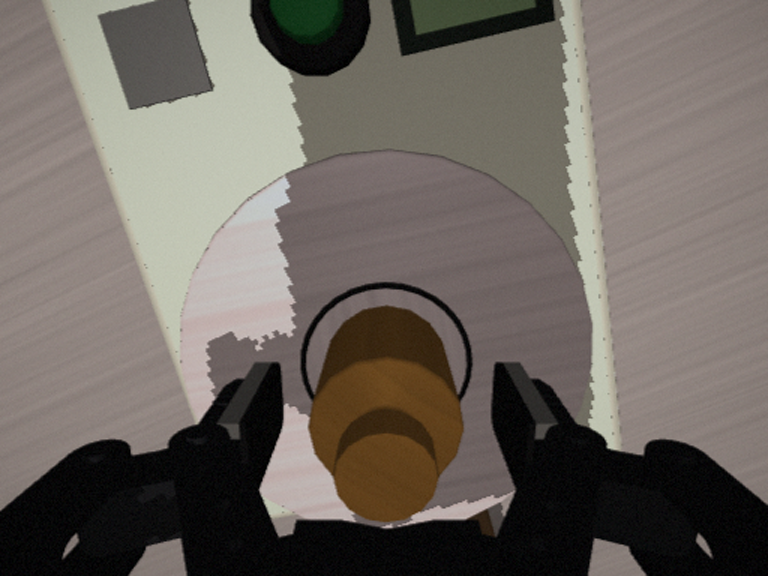

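Released, standing within the ring. Rise straight up.

>>> step_arm(
  increments=[
    [[0,0,-8],[0,0,0],75],
    [[0,0,-15],[0,0,0],75],
    [[0,0,-25],[0,0,0],75],
    [[0,0,-35],[0,0,0],75],
    [[0,0,-40],[0,0,0],75],
  ],
)

```text
time_s: 31.15
tool_pos: [0.5681, -0.014, 0.1827]
eef_rot: [0.214, 0.977, -0.0, 0.0]
ft_force: [1.2, 0.3, 0.5]
finger_gap: 0.064
```

>>> step_arm(
  increments=[
    [[0,0,-40],[0,0,0],75],
    [[20,0,-30],[0,0,0],75],
    [[30,0,0],[0,0,0],75],
    [[20,0,0],[0,0,0],75],
    [[0,0,0],[0,0,0],75],
  ],
)

```text
time_s: 31.78
tool_pos: [0.5043, 0.0148, 0.2643]
eef_rot: [0.215, 0.976, 0.002, 0.006]
ft_force: [0.4, -0.1, 1.0]
finger_gap: 0.064
```

Run:
```python
from h import *
go(.5685,-.0135,.25)
w=ctrl.read_camera("wrist");save(w,"af_wrist.png",scale=1.5)
p=ctrl.read_camera("scene");save(p,"af_scene.png",(90,310,90,340),3)
t=ctrl.read_camera("top");save(t,"af_top.png",(140,280,110,430),2.4)
P=lambda c,z,r:np.array([proj(w,[.5685+c[0]+r*np.cos(b),-.0135+c[1]+r*np.sin(b),z])[::-1]*1.5 for b in np.linspace(0,6.28,60)])
print(P((0,0),.076,.0275).min(0),P((0,0),.076,.0275).max(0))
```

```text
t 31.77 pos [0.5043 0.0148 0.2643] yaw 65.1 gap 0.064 F [ 0.4 -0.1  1. ]
tool d mm [-70.    1.2  15. ] norm 72 rotvec [ 0.006  0.011 -0.   ]
[353.49690622 300.97192492] [423.55855105 366.33963597]
```

View pics/af_wrist.png

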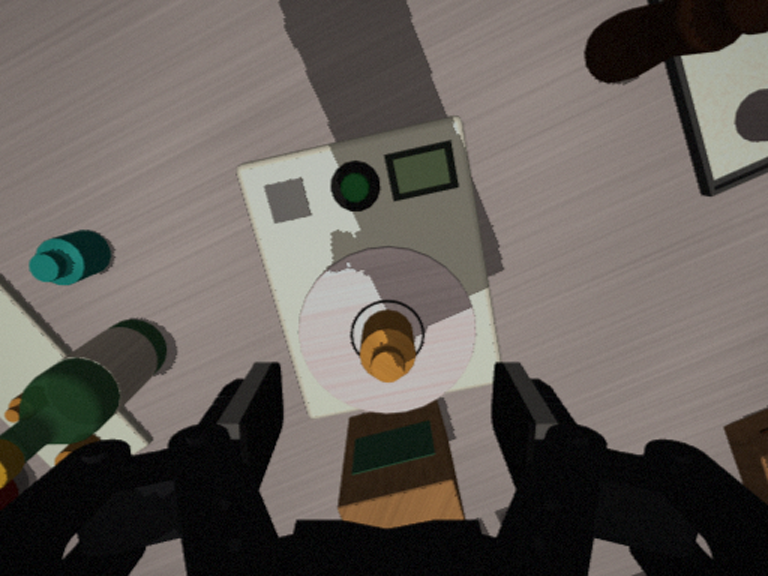

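View pics/af_scene.png

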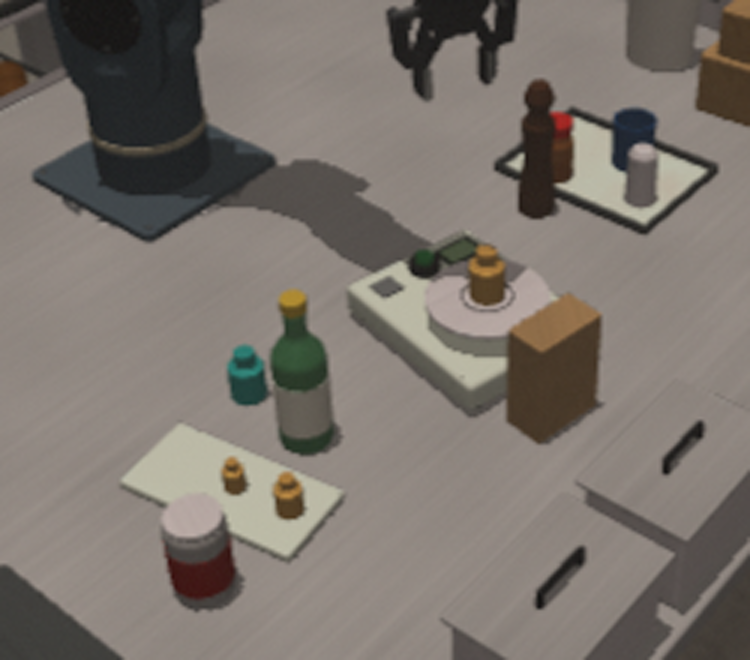

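View pics/af_top.png

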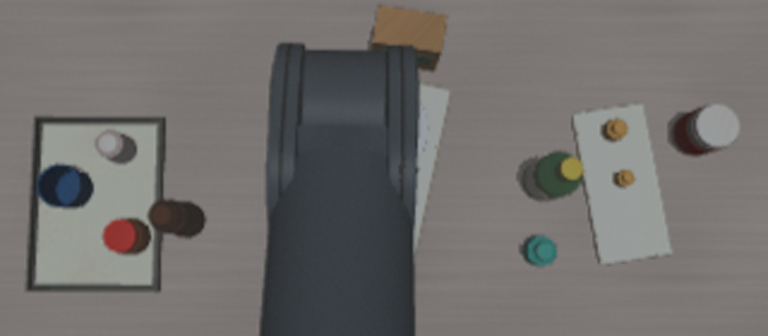

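Run:
```python
from h import *
w=ctrl.read_camera("wrist");p=ctrl.read_camera("scene")
a=cv2.resize(w["pixels"][190:260,220:300,::-1],None,fx=5,fy=5,interpolation=cv2.INTER_CUBIC)
b=cv2.resize(p["pixels"][165:205,225:281,::-1],None,fx=7,fy=7,interpolation=cv2.INTER_CUBIC)
c=np.zeros((350,800,3),np.uint8);c[:350,:400]=a;c[:280,400:792]=b;cv2.imwrite("pics/ag.png",c)
```

```text
(no output)
```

View pics/ag.png

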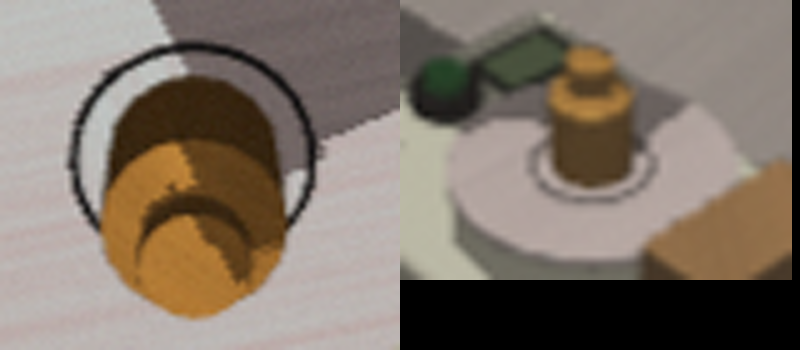

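The weight stands upright inside the ring, about 1 mm off centre. The cup is on the tray, the button is back up, and the gripper is clear of everything.

```bash
python3 -c "
from bench import ctrl
print(ctrl.get_state()['time_s']);print(ctrl.hand_in())"
```

```text
32.025
the job is handed in; nothing more can be done
None
```

I handed the job in at 32.0 s of the 70 s limit; it reports no verdict.

**What I did, in order:**
1. I moved the blue cup from the pan to the tray and stood it upright on the parchment.
2. With the pan empty, I pressed the zero button to its stop. The force reached about 14 N at the stop, the button visibly sank, and it later sprang back up.
3. I picked the largest brass weight off the block, leaving the turquoise look-alike alone. I lowered it slowly until the pan carried nearly all of it, let go and backed off.

**Last checks:**
- The final pictures show the 500 g weight upright inside the ring, about 1 mm off centre by eye.
- The cup is on the tray, everything else looks to be standing where it was, and the gripper is touching nothing.
- The final top view was mostly blocked by the arm over the scale, so the centring rests on the wrist and scene views.
- I could not read the pan or button travel directly. From the arm height, the pan sank about 5 mm just before I let go, well under the 15 mm limit.

**Disagreements:**
- **Fingertips:** they sit about 32 mm short of the reported tool point when shut. My first press at the calculated height therefore never touched the button, and I corrected it from the scene view and the contact force.
- **Camera positions:** different views of the same object differed by 2 to 8 mm. I used averages and lined up the final placing on the ring as seen by the wrist camera.

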